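# Check lane latches and load the reagent packs

## Robot

A 6-joint arm with a two-finger parallel gripper is mounted at the origin on the work surface. World frame = base frame: x ahead of the robot, y to its left, z up, the work surface at z = 0. Lengths are in m, angles in degrees, forces in N, time in s.
With the tool pointing down it reaches from about 0.225 to 0.875 m from the base axis. Payload 3.4 kg.
Tool frame: the origin (TCP) lies midway between the tips of the shut fingers; the grasp point (between the pads) lies 19 mm behind it (grip_point_offset is the z of the grasp point in the tool frame, in m); z points along the fingers, y is the direction in which the jaws open and shut (so a half turn about z gives the same grasp; the last joint's range is limited). The gripper opens to 85 mm and grips with 20 to 120 N. Pads are 22 mm wide; open, the fingers measure 114 mm over their backs; the gripper's body (76 mm by 85 mm) begins 54 mm behind the grasp point. The pads swing forward as they close: fully open they stand 13 mm farther back than shut.
Start: joints at [-70.932, 15.808, 86.224, -0, 77.962, -6.933], TCP at [0.252, -0.517, 0.231] pointing down, gripper open.
Joint ranges: [-165.64, 165.64], [-43.16, 119.46], [12.63, 154.43], [-67.54, 247.53], [6.08, 155.33], [-154.97, 154.97]. Speed limits (degrees/s): [147.25, 147.25, 180, 180, 180, 180].

## Interface

Orientations are given as [roll, pitch, yaw] about the fixed x, y, z axes, in that order (R = Rz(yaw) Ry(pitch) Rx(roll)).
In Python, from cell import * gives the robot as it stands.
- The arm moves only by the tool play_rows, never from a script. Its argument "increments" is a list of rows, each an object with "translation": the shift along the tool's x, y, z in m, a list of three; "dr": the turn, a rotation vector about the tool's x, y, z in degrees, a list of three. A call has 1 to 12 rows; each row is the pose to reach, as a shift and turn from the pose commanded when the call began, along the tool's axes at that moment; what a row does not reach only later rows make up. A row lasts 1/8 s, in which the tool goes at most 62.5 mm and 10.7 degrees, less where a joint would pass 70% of its speed; a pose out of reach is approached as far as the arm can. A call with a gripper value outside its range is refused whole. "jaw" is the finger opening in m, from 0 to 0.0854, set as the call begins (left out, the last holds). The fingers move at their own pace and stop on an object; "grip_force" is the grip in N (left out, the last holds). Time passes only in rows, so rows that repeat a pose let the fingers close. It gives the time, the measured TCP pose, the force and the opening at its end, in the units of the state.
- sense(): the state, without advancing time (a new reading comes with each control period).
- get_image(name): name is "side" or "top" or "wrist"; returns a dict with "pixels" (400x640x3 uint8, red, green, blue), "mtx" (3x3 intrinsics, pixels), "k1" (the pictures are not rectified: a ray, as slopes to the right and down, at radius r is drawn at 1 + k1 r^2 times it, then the intrinsics apply), "R" (3x3) and "t" (3): a world point X has camera coordinates R X + t. Camera axes: x right, y down, z forward; pixel columns grow to the right and rows downward; lengths in m; the calibration is good to about 2 mm. A picture is of the moment at which its call begins. There is no depth.
- sign_off(): hands the job in, once; it reports no verdict.
The state is a dict: "time": time; "joint_positions": joint angles; "qd": joint speeds; "joint_efforts": joint torques, N m; "tcp_pos": TCP position; "orientation": TCP orientation; "force": force on the tool from outside, world axes, zero at the start; "torque": the same for the moment, N m; "width": finger opening in m.
Only numpy, scipy, OpenCV 4.12 (cv2) and the standard library are available. Lean on these libraries where they do the work, as an engineer would, in place of code of your own. Each camera call takes 0.05 s, during which the arm holds its last target.

## Task

Working from the robot's left to its right, press the spring latch of each of the three analyser lanes down until it clicks and judge whether its release force is within limits (7 to 12 N); just one is. Then stand every reagent pack in the lane with the good latch, in one row butted flush against the stop and against each other, and stand one lock-out stop in each of the two lanes whose latch failed. Leave the other things on the deck where they are.

Things in the scene. Friction and masses are not known exactly. Their poses are not given: they have to be found in the camera images.
- lane_1_stop (a point): One of 3 like lanes fixed side by side (1 left, 2 middle, 3 right): channel 170 mm long (local x -170 to 0), floor 6 mm above the deck, side rails 12 mm above the floor, 6 mm thick, 50 mm apart inside, open at the robot's end; end block 54 mm high at the far end. Point: foot of the block's stop face on the lane floor, midway between the rails; x points into the stop, away from the robot, y left, z up.
- latch_1_top (a point): Centre of the top of the spring latch on lane_1's end block: a 36 x 36 mm steel thumb plate, 68 mm above the deck, 29 mm beyond the stop face, pressed straight down. Preloaded spring: the force is near its full value as soon as the plate moves. Good: 7 to 12 N at the click; exactly one is good, the others are near 4 N and 16 N. They look alike: only the force tells.
- latch_1 (a joint): Travel of lane_1's latch, m: 0 up, grows as it is pressed down. It clicks (releases) at 6 mm, has a hard stop at 10 mm and springs back up when let go. The force at the click is its release force; it grows by 2 N over the 10 mm. Inside, a hidden slug rests on the latch with 16 N less that force (the only contact of an untouched latch); the slugs are swapped from start to start.
- lane_2_stop (a point): One of 3 like lanes fixed side by side (1 left, 2 middle, 3 right): channel 170 mm long (local x -170 to 0), floor 6 mm above the deck, side rails 12 mm above the floor, 6 mm thick, 50 mm apart inside, open at the robot's end; end block 54 mm high at the far end. Point: foot of the block's stop face on the lane floor, midway between the rails; x points into the stop, away from the robot, y left, z up.
- latch_2_top (a point): Centre of the top of the spring latch on lane_2's end block: a 36 x 36 mm steel thumb plate, 68 mm above the deck, 29 mm beyond the stop face, pressed straight down. Preloaded spring: the force is near its full value as soon as the plate moves. Good: 7 to 12 N at the click; exactly one is good, the others are near 4 N and 16 N. They look alike: only the force tells.
- latch_2 (a joint): Travel of lane_2's latch, m: 0 up, grows as it is pressed down. It clicks (releases) at 6 mm, has a hard stop at 10 mm and springs back up when let go. The force at the click is its release force; it grows by 2 N over the 10 mm. Inside, a hidden slug rests on the latch with 16 N less that force (the only contact of an untouched latch); the slugs are swapped from start to start.
- lane_3_stop (a point): One of 3 like lanes fixed side by side (1 left, 2 middle, 3 right): channel 170 mm long (local x -170 to 0), floor 6 mm above the deck, side rails 12 mm above the floor, 6 mm thick, 50 mm apart inside, open at the robot's end; end block 54 mm high at the far end. Point: foot of the block's stop face on the lane floor, midway between the rails; x points into the stop, away from the robot, y left, z up.
- latch_3_top (a point): Centre of the top of the spring latch on lane_3's end block: a 36 x 36 mm steel thumb plate, 68 mm above the deck, 29 mm beyond the stop face, pressed straight down. Preloaded spring: the force is near its full value as soon as the plate moves. Good: 7 to 12 N at the click; exactly one is good, the others are near 4 N and 16 N. They look alike: only the force tells.
- latch_3 (a joint): Travel of lane_3's latch, m: 0 up, grows as it is pressed down. It clicks (releases) at 6 mm, has a hard stop at 10 mm and springs back up when let go. The force at the click is its release force; it grows by 2 N over the 10 mm. Inside, a hidden slug rests on the latch with 16 N less that force (the only contact of an untouched latch); the slugs are swapped from start to start.
- pack_1_mid (a point): Reagent pack (2 to 4 present, all alike; absent ones read None): white block 34 (x) x 44 (y) x 40 mm high with a grey tab on top, centred, 26 (x) x 12 thick (y) x 27 mm high; 67 mm tall in all, 110 to 220 g. Point on its vertical axis 33.5 mm above its base; z up. Grip the tab across y. In a lane the 44 mm side goes across, either way round.
- pack_2_mid (a point): Reagent pack (2 to 4 present, all alike; absent ones read None): white block 34 (x) x 44 (y) x 40 mm high with a grey tab on top, centred, 26 (x) x 12 thick (y) x 27 mm high; 67 mm tall in all, 110 to 220 g. Point on its vertical axis 33.5 mm above its base; z up. Grip the tab across y. In a lane the 44 mm side goes across, either way round.
- pack_3_mid (a point): Reagent pack (2 to 4 present, all alike; absent ones read None): white block 34 (x) x 44 (y) x 40 mm high with a grey tab on top, centred, 26 (x) x 12 thick (y) x 27 mm high; 67 mm tall in all, 110 to 220 g. Point on its vertical axis 33.5 mm above its base; z up. Grip the tab across y. In a lane the 44 mm side goes across, either way round.
- pack_4_mid (a point): Reagent pack (2 to 4 present, all alike; absent ones read None): white block 34 (x) x 44 (y) x 40 mm high with a grey tab on top, centred, 26 (x) x 12 thick (y) x 27 mm high; 67 mm tall in all, 110 to 220 g. Point on its vertical axis 33.5 mm above its base; z up. Grip the tab across y. In a lane the 44 mm side goes across, either way round.
- lockout_1_mid (a point): Lock-out stop (two alike): dark steel foot plate 40 (x) x 44 (y) x 12 mm high with an upright fin on its centre, 26 (x) x 12 mm thick (y); 62 mm tall in all, 140 g. Point on its vertical axis 31 mm above its base; z up. In a lane its 44 mm side (y) goes across, either way round.
- lockout_2_mid (a point): Lock-out stop (two alike): dark steel foot plate 40 (x) x 44 (y) x 12 mm high with an upright fin on its centre, 26 (x) x 12 mm thick (y); 62 mm tall in all, 140 g. Point on its vertical axis 31 mm above its base; z up. In a lane its 44 mm side (y) goes across, either way round.
- vial_a: Small amber vial, 26 mm across, 45 mm tall; bystander, origin on its underside.
- vial_b: Small amber vial, 26 mm across, 45 mm tall; bystander, origin on its underside.
- tip_box: Closed blue tip box 75 x 110 x 50 mm; bystander, origin on its underside.
- driver: Screwdriver lying on the deck; bystander, origin on its underside.
Mind the look-alikes: they are no part of the job. What is shaped like the part that bears lockout_1_mid but blue is not meant.

How it is judged (in metres and radians):
On the way, in this order (a step that is already met when the one before it is completed fails the run):
1. the left-hand lane's latch is pressed until it clicks (6 mm) (value of joint latch_1 above 0.006 m), for 0.05 s.
2. the middle lane's latch is pressed until it clicks (6 mm) (value of joint latch_2 above 0.006 m), for 0.05 s.
3. the right-hand lane's latch is pressed until it clicks (6 mm) (value of joint latch_3 above 0.006 m), for 0.05 s.
At the end, for the whole second after the job is handed in: All packs present stand upright, at rest, on the floor between the rails of the lane whose latch is within limits, in one row with gaps of at most 3 mm to the stop and each other; one lock-out stop stands likewise between the rails of each of the other two lanes (((contact force between latch_1 and anything else between 3.5 and 9 N and x of any of pack_1_mid, pack_2_mid, pack_3_mid, pack_4_mid in the frame of lane_1_stop above -0.02 m and (x of pack_1_mid in the frame of lane_1_stop between -0.126 and -0.012 m and y of pack_1_mid in the frame of lane_1_stop between -0.006 and 0.006 m and z of pack_1_mid in the frame of lane_1_stop between 0.029 and 0.038 m) and (x of pack_2_mid in the frame of lane_1_stop between -0.126 and -0.012 m and y of pack_2_mid in the frame of lane_1_stop between -0.006 and 0.006 m and z of pack_2_mid in the frame of lane_1_stop between 0.029 and 0.038 m) and (x of pack_3_mid in the frame of lane_1_stop between -0.126 and -0.012 m and y of pack_3_mid in the frame of lane_1_stop between -0.006 and 0.006 m and z of pack_3_mid in the frame of lane_1_stop between 0.029 and 0.038 m) and (x of pack_4_mid in the frame of lane_1_stop between -0.126 and -0.012 m and y of pack_4_mid in the frame of lane_1_stop between -0.006 and 0.006 m and z of pack_4_mid in the frame of lane_1_stop between 0.029 and 0.038 m) and ((x of lockout_1_mid in the frame of lane_2_stop between -0.16 and -0.005 m and y of lockout_1_mid in the frame of lane_2_stop between -0.006 and 0.006 m and z of lockout_1_mid in the frame of lane_2_stop between 0.026 and 0.036 m and x of lockout_2_mid in the frame of lane_3_stop between -0.16 and -0.005 m and y of lockout_2_mid in the frame of lane_3_stop between -0.006 and 0.006 m and z of lockout_2_mid in the frame of lane_3_stop between 0.026 and 0.036 m) or (x of lockout_1_mid in the frame of lane_3_stop between -0.16 and -0.005 m and y of lockout_1_mid in the frame of lane_3_stop between -0.006 and 0.006 m and z of lockout_1_mid in the frame of lane_3_stop between 0.026 and 0.036 m and x of lockout_2_mid in the frame of lane_2_stop between -0.16 and -0.005 m and y of lockout_2_mid in the frame of lane_2_stop between -0.006 and 0.006 m and z of lockout_2_mid in the frame of lane_2_stop between 0.026 and 0.036 m))) or (contact force between latch_2 and anything else between 3.5 and 9 N and x of any of pack_1_mid, pack_2_mid, pack_3_mid, pack_4_mid in the frame of lane_2_stop above -0.02 m and (x of pack_1_mid in the frame of lane_2_stop between -0.126 and -0.012 m and y of pack_1_mid in the frame of lane_2_stop between -0.006 and 0.006 m and z of pack_1_mid in the frame of lane_2_stop between 0.029 and 0.038 m) and (x of pack_2_mid in the frame of lane_2_stop between -0.126 and -0.012 m and y of pack_2_mid in the frame of lane_2_stop between -0.006 and 0.006 m and z of pack_2_mid in the frame of lane_2_stop between 0.029 and 0.038 m) and (x of pack_3_mid in the frame of lane_2_stop between -0.126 and -0.012 m and y of pack_3_mid in the frame of lane_2_stop between -0.006 and 0.006 m and z of pack_3_mid in the frame of lane_2_stop between 0.029 and 0.038 m) and (x of pack_4_mid in the frame of lane_2_stop between -0.126 and -0.012 m and y of pack_4_mid in the frame of lane_2_stop between -0.006 and 0.006 m and z of pack_4_mid in the frame of lane_2_stop between 0.029 and 0.038 m) and ((x of lockout_1_mid in the frame of lane_1_stop between -0.16 and -0.005 m and y of lockout_1_mid in the frame of lane_1_stop between -0.006 and 0.006 m and z of lockout_1_mid in the frame of lane_1_stop between 0.026 and 0.036 m and x of lockout_2_mid in the frame of lane_3_stop between -0.16 and -0.005 m and y of lockout_2_mid in the frame of lane_3_stop between -0.006 and 0.006 m and z of lockout_2_mid in the frame of lane_3_stop between 0.026 and 0.036 m) or (x of lockout_1_mid in the frame of lane_3_stop between -0.16 and -0.005 m and y of lockout_1_mid in the frame of lane_3_stop between -0.006 and 0.006 m and z of lockout_1_mid in the frame of lane_3_stop between 0.026 and 0.036 m and x of lockout_2_mid in the frame of lane_1_stop between -0.16 and -0.005 m and y of lockout_2_mid in the frame of lane_1_stop between -0.006 and 0.006 m and z of lockout_2_mid in the frame of lane_1_stop between 0.026 and 0.036 m))) or (contact force between latch_3 and anything else between 3.5 and 9 N and x of any of pack_1_mid, pack_2_mid, pack_3_mid, pack_4_mid in the frame of lane_3_stop above -0.02 m and (x of pack_1_mid in the frame of lane_3_stop between -0.126 and -0.012 m and y of pack_1_mid in the frame of lane_3_stop between -0.006 and 0.006 m and z of pack_1_mid in the frame of lane_3_stop between 0.029 and 0.038 m) and (x of pack_2_mid in the frame of lane_3_stop between -0.126 and -0.012 m and y of pack_2_mid in the frame of lane_3_stop between -0.006 and 0.006 m and z of pack_2_mid in the frame of lane_3_stop between 0.029 and 0.038 m) and (x of pack_3_mid in the frame of lane_3_stop between -0.126 and -0.012 m and y of pack_3_mid in the frame of lane_3_stop between -0.006 and 0.006 m and z of pack_3_mid in the frame of lane_3_stop between 0.029 and 0.038 m) and (x of pack_4_mid in the frame of lane_3_stop between -0.126 and -0.012 m and y of pack_4_mid in the frame of lane_3_stop between -0.006 and 0.006 m and z of pack_4_mid in the frame of lane_3_stop between 0.029 and 0.038 m) and ((x of lockout_1_mid in the frame of lane_1_stop between -0.16 and -0.005 m and y of lockout_1_mid in the frame of lane_1_stop between -0.006 and 0.006 m and z of lockout_1_mid in the frame of lane_1_stop between 0.026 and 0.036 m and x of lockout_2_mid in the frame of lane_2_stop between -0.16 and -0.005 m and y of lockout_2_mid in the frame of lane_2_stop between -0.006 and 0.006 m and z of lockout_2_mid in the frame of lane_2_stop between 0.026 and 0.036 m) or (x of lockout_1_mid in the frame of lane_2_stop between -0.16 and -0.005 m and y of lockout_1_mid in the frame of lane_2_stop between -0.006 and 0.006 m and z of lockout_1_mid in the frame of lane_2_stop between 0.026 and 0.036 m and x of lockout_2_mid in the frame of lane_1_stop between -0.16 and -0.005 m and y of lockout_2_mid in the frame of lane_1_stop between -0.006 and 0.006 m and z of lockout_2_mid in the frame of lane_1_stop between 0.026 and 0.036 m)))) and (distance between pack_1_mid and pack_2_mid below 0.037 m or distance between pack_1_mid and pack_3_mid below 0.037 m or distance between pack_1_mid and pack_4_mid below 0.037 m) and (distance between pack_2_mid and pack_1_mid below 0.037 m or distance between pack_2_mid and pack_3_mid below 0.037 m or distance between pack_2_mid and pack_4_mid below 0.037 m) and (distance between pack_3_mid and pack_1_mid below 0.037 m or distance between pack_3_mid and pack_2_mid below 0.037 m or distance between pack_3_mid and pack_4_mid below 0.037 m) and (distance between pack_4_mid and pack_1_mid below 0.037 m or distance between pack_4_mid and pack_2_mid below 0.037 m or distance between pack_4_mid and pack_3_mid below 0.037 m) and angle between each of pack_1_mid, pack_2_mid, pack_3_mid, pack_4_mid, lockout_1_mid, lockout_2_mid's own z axis and vertical below 0.1 rad and linear speed of each of pack_1, pack_2, pack_3, pack_4, lockout_1, lockout_2 below 0.02 m/s); the robot touches nothing.
It fails at once if a bystander (vial, tip box, screwdriver) is moved more than 30 mm (distance of any of vial_a, vial_b, tip_box, driver from where it was at the start of the episode above 0.03 m).
Of pack_1, pack_2, pack_3, pack_4 only 2 to 4 are there at a start; the rules pass over those that are not, and their reading is None.
At some moment in a run one of pack_1, pack_2, pack_3, pack_4, lockout_1, lockout_2 may be knocked a few centimetres aside while the robot is not near it.
Once in a run the grip may slacken for a moment while it holds something.
It also fails if it takes over 210 s, if anything falls off the work surface, if the arm or the gripper's body presses on something with over 40 N, if the wrist force passes 120 N, or if a joint passes its speed limit or range.

## Working session

There is one attempt and no reset: what is moved stays moved. The work goes in short steps, Python scripts to look and compute and a tool call to move; the robot and the scene stay as the last step left them, time stands still between calls to the robot, and variables do not carry over. Pictures are saved under pics/ and viewed, and the job is handed in when it is done.

Besides the shell and the picture viewer there is one more tool, called after "Request:" as name([rows], argument=value, ...), one row to a line, values as JSON. play_rows: Moves the arm, as the interface text tells. Its arguments: {"type":"object","properties":{"increments":{"type":"array","items":{"type":"object","properties":{"translation":{"type":"array","items":{"type":"number"}},"dr":{"type":"array","items":{"type":"number"}}}}},"jaw":{"type":"number"},"grip_force":{"type":"number"}},"required":["increments"]}

```bash
mkdir -p pics; ls; python3 - <<'E'
from cell import *
import cv2
s=sense();print(s)
for n in("side","top","wrist"):
    g=get_image(n);cv2.imwrite(f"pics/{n}0.png",g["pixels"][:,:,::-1]);print(n,g["mtx"],g["k1"],g["R"],g["t"])
E
```

```text
pics
{'time': 0.0, 'joint_positions': array([-7.09324203e+01,  1.58468895e+01,  8.62945984e+01, -8.82290897e-04,
        7.79613010e+01, -6.93371302e+00]), 'qd': array([-0.05413098,  0.03895138, -0.06303792,  0.05322358, -0.00380617,
        0.06369163]), 'joint_efforts': array([ 1.13171245e-03, -4.16767788e+01, -2.45801729e+01, -1.86185766e-04,
        1.07871147e-02,  2.94698452e-05]), 'tcp_pos': array([ 0.25188586, -0.51631484,  0.23045132]), 'orientation': array([-1.79897859e+02, -1.15525196e-02,  2.60014672e+01]), 'force': array([-0.34304686, -0.57797065, -0.25637434]), 'torque': array([ 0.01370652, -0.03650622, -0.00798477]), 'width': 0.08524326574743119}
side [[382.37176662   0.         311.73659036]
 [  0.         382.37176662 204.73356859]
 [  0.           0.           1.        ]] 0.022854805368059623 [[-0.91088181 -0.41211687 -0.02130758]
 [-0.20523742  0.49721195 -0.84300527]
 [ 0.35801107 -0.76350505 -0.53748312]] [0.45829424 0.15529271 0.77914723]
top [[415.67998104   0.         317.82710395]
 [  0.         415.67998104 200.84594176]
 [  0.           0.           1.        ]] -0.0891625624472763 [[-0.01747715 -0.99963558 -0.02057304]
 [-0.98718845  0.02051608 -0.1582342 ]
 [ 0.15859862  0.01754398 -0.98718726]] [0.01967129 0.50239478 1.2736781 ]
wrist [[287.37062627   0.         312.47686722]
 [  0.         287.37062627 204.25811037]
 [  0.           0.           1.        ]] -0.026088914488653026 [[ 0.43810371 -0.89892071 -0.00258783]
 [-0.86690945 -0.42326044  0.26328427]
 [-0.23776701 -0.1131024  -0.96471483]] [-0.57417874 -0.03404826  0.37827614]
```

View pics/top0.png

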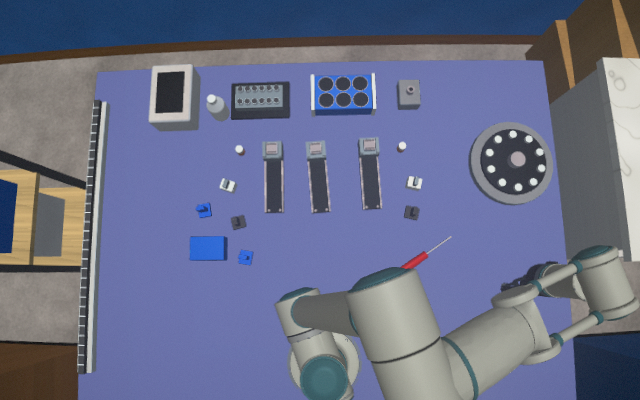

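View pics/side0.png

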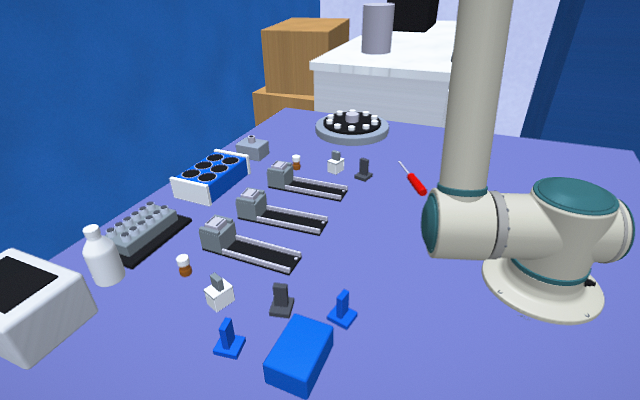

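View pics/wrist0.png

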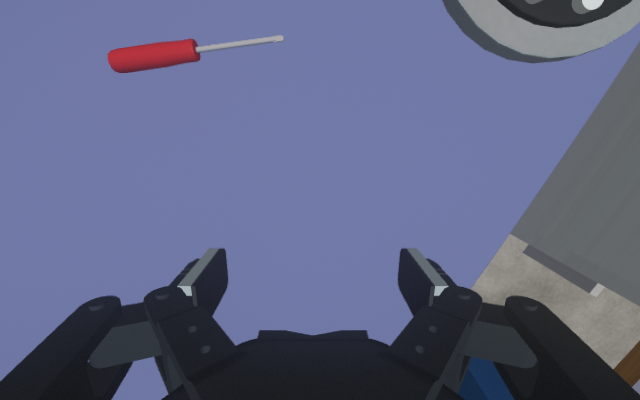

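The top view shows two white packs at (228,186) and (415,183), and dark lock-outs at (238,222) and (412,213). The blue look-alikes are at (204,210) and (246,257). The lanes' latches are at (272,147), (316,147) and (369,146). I'll enlarge these areas next.

```bash
cat >h.py <<'E'
from cell import *
import cv2, numpy as np
def snap(n,f,crop=None,k=1):
    g=get_image(n);p=np.ascontiguousarray(g["pixels"][:,:,::-1])
    if crop: 
        a,b,c,d=crop;p=p[b:d,a:c]
    p=cv2.resize(p,None,fx=k,fy=k,interpolation=cv2.INTER_CUBIC);cv2.imwrite("pics/"+f,p);return g
def unproj(g,u,v,z):
    K=g["mtx"];k1=g["k1"];d=np.array([(u-K[0,2])/K[0,0],(v-K[1,2])/K[1,1]])
    x=d.copy()
    for _ in range(30):x=d/(1+k1*(x@x))
    R=g["R"];t=g["t"];r=R.T@np.array([x[0],x[1],1]);c=-R.T@t
    return c+r*(z-c[2])/r[2]
def proj(g,X):
    c=g["R"]@np.array(X)+g["t"];x=c[:2]/c[2];x=x*(1+g["k1"]*(x@x));return x*[g["mtx"][0,0],g["mtx"][1,1]]+g["mtx"][:2,2]
E
python3 - <<'E'
from h import *
g=snap("top","t1.png",(190,125,300,275),4)
snap("top","t2.png",(295,125,445,245),5)
for n,u,v,z in[("l1",271.5,146,.068),("l2",316,146.5,.068),("l3",369,145,.068),("packL",228,185,.05),("packR",415,183,.05),("loL",238,222,.03),("loR",412,213,.03),("vL",239,150,.045),("vR",402,146,.045),("box",208,248,.05)]:
    print(n,unproj(g,u,v,z).round(4))
E
```

```text
l1 [0.6777 0.1536 0.068 ]
l2 [0.6725 0.0123 0.068 ]
l3 [ 0.6737 -0.1554  0.068 ]
packL [0.5581 0.2951 0.05  ]
packR [ 0.5518 -0.2981  0.05  ]
loL [0.4414 0.2656 0.03  ]
loR [ 0.4591 -0.2877  0.03  ]
vL [0.6741 0.2625 0.045 ]
vR [ 0.6751 -0.2642  0.045 ]
box [0.3592 0.3552 0.05  ]
```

View pics/t1.png

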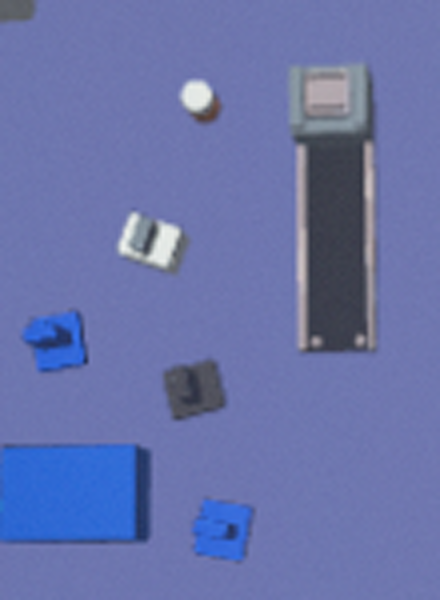

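View pics/t2.png

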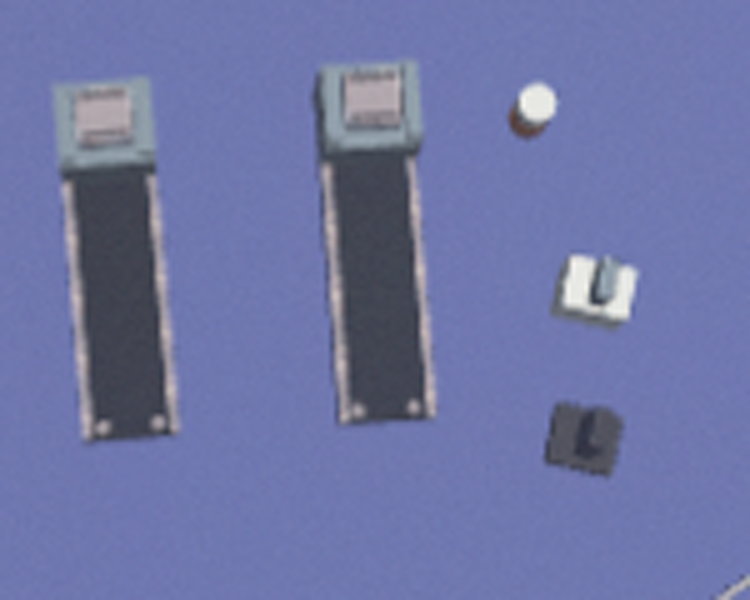

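```bash
cat >>h.py <<'E'
from scipy.spatial.transform import Rotation as Ro
def rel(x,y,z,yaw=None):
    s=sense();R=Ro.from_euler('xyz',s["orientation"],degrees=True)
    if yaw is None: yaw=s["orientation"][2]
    d=R.inv().apply(np.array([x,y,z])-s["tcp_pos"]);dr=(R.inv()*Ro.from_euler('xyz',[180,0,yaw],degrees=True)).as_rotvec(degrees=True)
    print("t=%.2f"%s["time"],"tr",d.round(4),"dr",dr.round(2),"len",np.linalg.norm(d).round(3));return d,dr
E
python3 -c "
from h import *
rel(.678,.154,.14,0)"
```

```text
t=0.25 tr [ 0.6769 -0.4159  0.0913] dr [-5.0e-02  1.0e-02  2.6e+01] len 0.8
```

Request:
play_rows([
  {"translation":[0.05,-0.03,0.006],"dr":[0,0,2]},
  {"translation":[0.1,-0.061,0.013],"dr":[0,0,5]},
  {"translation":[0.15,-0.092,0.02],"dr":[0,0,8]},
  {"translation":[0.2,-0.123,0.027],"dr":[0,0,10]},
  {"translation":[0.25,-0.154,0.034],"dr":[0,0,12]},
  {"translation":[0.3,-0.184,0.04],"dr":[0,0,14]},
  {"translation":[0.35,-0.215,0.047],"dr":[0,0,16]},
  {"translation":[0.4,-0.246,0.054],"dr":[0,0,18]},
  {"translation":[0.45,-0.277,0.06],"dr":[0,0,20]},
  {"translation":[0.5,-0.307,0.067],"dr":[0,0,22]},
  {"translation":[0.55,-0.338,0.074],"dr":[0,0,24]},
  {"translation":[0.59,-0.362,0.08],"dr":[0,0,26]},
], jaw=0)

```text
time: 1.75
tcp_pos: [0.6246, 0.0694, 0.1508]
orientation: [-180.0, -0.0, 0.0]
force: [0.8, -0.8, -0.4]
width: 0.0003
```

```bash
python3 -c "
from h import *
rel(.678,.154,.14,0)
g=snap('top','t3.png',None,1.2)
g=snap('wrist','w3.png',None,1.2)"
```

```text
t=1.75 tr [ 0.0534 -0.0846  0.0108] dr [-0.   -0.01  0.  ] len 0.101
```

View pics/t3.png

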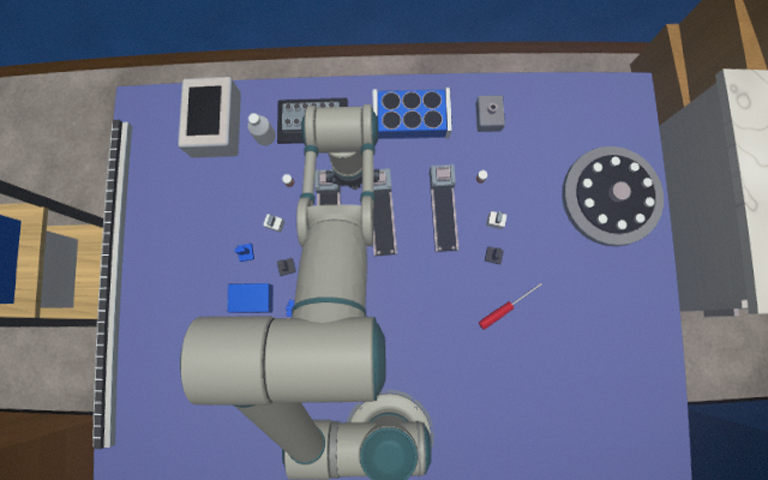

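View pics/w3.png

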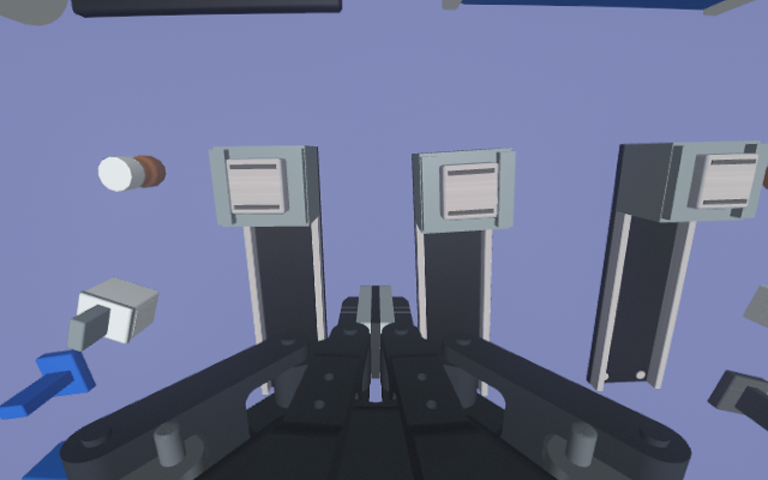

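The wrist view shows the latch plates at (213.5,155), (391.5,159) and (607,151) in native pixels. The unobscured deck has two white packs in total.

```bash
python3 -c "
from h import *
g=snap('wrist','w4.png',(160,100,640,340),1.6)
for u,v in[(213.5,155),(391.5,158.5),(607,151)]:print(unproj(g,u,v,.068).round(4))
for z,pts in((.018,[(206.5,195),(216,308)]),(.018,[(269,195)])):
  for p in pts:print(unproj(g,*p,z).round(4))
"
```

```text
[0.6704 0.1483 0.068 ]
[0.6682 0.0103 0.068 ]
[ 0.6757 -0.1608  0.068 ]
[0.6265 0.1758 0.018 ]
[0.4981 0.1777 0.018 ]
[0.6267 0.1142 0.018 ]
```

View pics/w4.png

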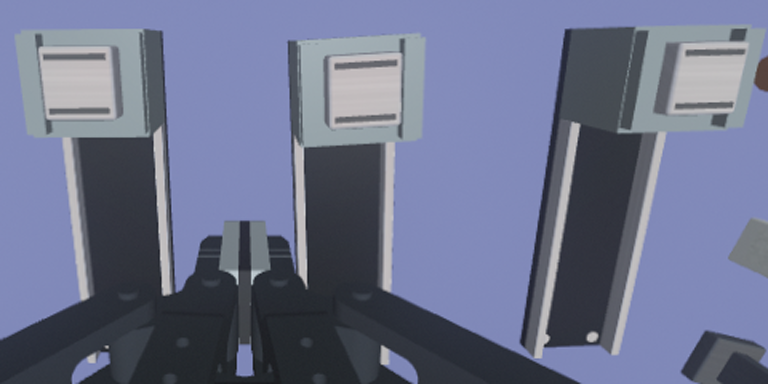

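```bash
python3 -c "
from h import *
rel(.674,.151,.075,0)"
```

```text
t=1.90 tr [ 0.0502 -0.0817  0.0752] dr [0.   0.07 0.21] len 0.122
```

Request:
play_rows([
  {"translation":[0.025,-0.041,0.01],"dr":[0,0,0]},
  {"translation":[0.05,-0.082,0.04],"dr":[0,0,0]},
  {"translation":[0.05,-0.082,0.075],"dr":[0,0,0]},
  {"translation":[0.05,-0.082,0.075],"dr":[0,0,0]},
])

```text
time: 2.4
tcp_pos: [0.6707, 0.1479, 0.0732]
orientation: [179.9, 0.5, -0.0]
force: [0.6, -0.3, -0.7]
width: -0.0
```

Request:
play_rows([
  {"translation":[0,0,0.004],"dr":[0,0,0]},
  {"translation":[0,0,0.008],"dr":[0,0,0]},
  {"translation":[0,0,0.01],"dr":[0,0,0]},
  {"translation":[0,0,0.01],"dr":[0,0,0]},
])

```text
time: 2.9
tcp_pos: [0.6742, 0.1486, 0.0681]
orientation: [180.0, -0.1, -0.0]
force: [-1.7, -1.9, 5.1]
width: 0.0003
```

Request:
play_rows([
  {"translation":[0,0,0.001],"dr":[0,0,0]},
  {"translation":[0,0,0.002],"dr":[0,0,0]},
])

```text
time: 3.15
tcp_pos: [0.6742, 0.1486, 0.0678]
orientation: [180.0, -0.2, 0.0]
force: [-3.3, -2.1, 13.6]
width: 0.0003
```

Request:
play_rows([
  {"translation":[0,0,0.001],"dr":[0,0,0]},
  {"translation":[0,0,0.002],"dr":[0,0,0]},
])

```text
time: 3.4
tcp_pos: [0.6743, 0.1485, 0.0662]
orientation: [180.0, -0.2, 0.0]
force: [-4.4, -2.3, 14.6]
width: -0.0001
```

Request:
play_rows([
  {"translation":[0,0,0.001],"dr":[0,0,0]},
  {"translation":[0,0,0.002],"dr":[0,0,0]},
])

```text
time: 3.65
tcp_pos: [0.6743, 0.1486, 0.0643]
orientation: [180.0, -0.2, 0.0]
force: [-4.3, -1.4, 15.2]
width: 0.0001
```

Request:
play_rows([
  {"translation":[0,0,0.002],"dr":[0,0,0]},
  {"translation":[0,0,0.004],"dr":[0,0,0]},
  {"translation":[0,0,0.004],"dr":[0,0,0]},
])

```text
time: 4.03
tcp_pos: [0.6743, 0.1486, 0.0603]
orientation: [180.0, -0.2, 0.0]
force: [-4.5, -1.8, 15.6]
width: 0.0001
```

Request:
play_rows([
  {"translation":[0,0,0.001],"dr":[0,0,0]},
  {"translation":[0,0,0.001],"dr":[0,0,0]},
])

```text
time: 4.28
tcp_pos: [0.6743, 0.1486, 0.0595]
orientation: [180.0, -0.2, 0.0]
force: [-4.4, -1.1, 15.7]
width: -0.0
```

Request:
play_rows([
  {"translation":[0,0,-0.02],"dr":[0,0,0]},
  {"translation":[0,0,-0.04],"dr":[0,0,0]},
  {"translation":[0,0.05,-0.045],"dr":[0,0,0]},
  {"translation":[-0.003,0.1,-0.045],"dr":[0,0,0]},
  {"translation":[-0.004,0.137,-0.045],"dr":[0,0,0]},
  {"translation":[-0.004,0.137,-0.02],"dr":[0,0,0]},
  {"translation":[-0.004,0.137,-0.02],"dr":[0,0,0]},
])

```text
time: 5.15
tcp_pos: [0.6681, 0.0116, 0.0738]
orientation: [-180.0, 0.2, -0.1]
force: [-0.7, -0.1, -1.0]
width: 0.0002
```

Request:
play_rows([
  {"translation":[0,0,0.003],"dr":[0,0,0]},
  {"translation":[0,0,0.006],"dr":[0,0,0]},
  {"translation":[0,0,0.009],"dr":[0,0,0]},
  {"translation":[0,0,0.009],"dr":[0,0,0]},
])

```text
time: 5.65
tcp_pos: [0.6702, 0.0127, 0.0679]
orientation: [-180.0, -0.1, 0.0]
force: [-2.3, 2.3, 7.8]
width: -0.0
```

Request:
play_rows([
  {"translation":[0,0,0.002],"dr":[0,0,0]},
  {"translation":[0,0,0.003],"dr":[0,0,0]},
])

```text
time: 5.9
tcp_pos: [0.6702, 0.0127, 0.0653]
orientation: [-180.0, -0.1, 0.0]
force: [-1.8, 0.8, 8.7]
width: 0.0003
```

Request:
play_rows([
  {"translation":[0,0,0.002],"dr":[0,0,0]},
  {"translation":[0,0,0.003],"dr":[0,0,0]},
])

```text
time: 6.15
tcp_pos: [0.6702, 0.0127, 0.0625]
orientation: [-180.0, -0.1, 0.0]
force: [-3.0, 1.5, 9.2]
width: 0.0001
```

Lane 2 reads about 9 N, so it is good so far. I'll press it through the click, then go to lane 3.

Request:
play_rows([
  {"translation":[0,0,0.002],"dr":[0,0,0]},
  {"translation":[0,0,0.003],"dr":[0,0,0]},
  {"translation":[0,0,0.003],"dr":[0,0,0]},
])

```text
time: 6.52
tcp_pos: [0.6702, 0.0127, 0.0596]
orientation: [-180.0, -0.1, 0.0]
force: [-2.3, 0.9, 9.9]
width: -0.0
```

Request:
play_rows([
  {"translation":[0,0,-0.02],"dr":[0,0,0]},
  {"translation":[0,0,-0.04],"dr":[0,0,0]},
  {"translation":[0,0.05,-0.045],"dr":[0,0,0]},
  {"translation":[0.003,0.1,-0.045],"dr":[0,0,0]},
  {"translation":[0.005,0.15,-0.045],"dr":[0,0,0]},
  {"translation":[0.005,0.171,-0.045],"dr":[0,0,0]},
  {"translation":[0.005,0.171,-0.02],"dr":[0,0,0]},
  {"translation":[0.005,0.171,-0.02],"dr":[0,0,0]},
])

```text
time: 7.52
tcp_pos: [0.6729, -0.1578, 0.0753]
orientation: [-179.9, 0.3, 0.0]
force: [-1.4, -0.4, -0.0]
width: -0.0001
```

Request:
play_rows([
  {"translation":[0,0,0.003],"dr":[0,0,0]},
  {"translation":[0,0,0.006],"dr":[0,0,0]},
  {"translation":[0,0,0.008],"dr":[0,0,0]},
  {"translation":[0,0,0.009],"dr":[0,0,0]},
])

```text
time: 8.02
tcp_pos: [0.6748, -0.1586, 0.0685]
orientation: [180.0, -0.0, 0.0]
force: [0.3, -0.6, -0.0]
width: 0.0
```

Request:
play_rows([
  {"translation":[0,0,0.002],"dr":[0,0,0]},
  {"translation":[0,0,0.003],"dr":[0,0,0]},
])

```text
time: 8.28
tcp_pos: [0.6749, -0.1587, 0.0659]
orientation: [-180.0, -0.0, -0.0]
force: [-1.4, 0.2, 3.6]
width: -0.0002
```

Request:
play_rows([
  {"translation":[0,0,0.002],"dr":[0,0,0]},
  {"translation":[0,0,0.003],"dr":[0,0,0]},
])

```text
time: 8.52
tcp_pos: [0.6749, -0.1587, 0.0625]
orientation: [-180.0, -0.0, -0.0]
force: [-0.5, 1.3, 4.8]
width: 0.0004
```

Request:
play_rows([
  {"translation":[0,0,0.002],"dr":[0,0,0]},
  {"translation":[0,0,0.003],"dr":[0,0,0]},
  {"translation":[0,0,0.003],"dr":[0,0,0]},
])

```text
time: 8.9
tcp_pos: [0.6749, -0.1588, 0.0594]
orientation: [-180.0, -0.0, -0.0]
force: [0.2, 1.7, 5.0]
width: -0.0002
```

Request:
play_rows([
  {"translation":[0,0,-0.03],"dr":[0,0,0]},
  {"translation":[0,0,-0.07],"dr":[0,0,0]},
  {"translation":[-0.03,0,-0.12],"dr":[0,0,0]},
  {"translation":[-0.07,0.04,-0.13],"dr":[0,0,0]},
  {"translation":[-0.11,0.08,-0.13],"dr":[0,0,0]},
  {"translation":[-0.15,0.11,-0.13],"dr":[0,0,0]},
  {"translation":[-0.2,0.12,-0.13],"dr":[0,0,0]},
  {"translation":[-0.2,0.12,-0.13],"dr":[0,0,0]},
  {"translation":[-0.2,0.12,-0.13],"dr":[0,0,0]},
], jaw=0.05)

```text
time: 10.02
tcp_pos: [0.4749, -0.2792, 0.1891]
orientation: [180.0, -0.0, -0.0]
force: [0.6, -0.6, -0.1]
width: 0.0498
```

```bash
python3 -c "
from h import *
print(sense())
g=snap('wrist','w5.png',None,1.25)
snap('top','t5.png',None,1.25)"
```

```text
{'time': 10.025, 'joint_positions': array([-3.76892704e+01,  1.52853819e+01,  9.31761455e+01,  3.71588675e-03,
        7.15026045e+01,  5.23464102e+01]), 'qd': array([ 1.0404482 ,  0.68964017, -1.09998907,  0.04802608,  0.07153768,
       -0.04631182]), 'joint_efforts': array([-5.89719024e-01, -4.03924978e+01, -2.29411519e+01, -6.51698979e-02,
        8.70958669e-02, -1.12321934e-03]), 'tcp_pos': array([ 0.47493817, -0.27920399,  0.18908383]), 'orientation': array([ 1.79980879e+02, -3.05505596e-02, -3.68533007e-02]), 'force': array([ 0.59058888, -0.61701107, -0.14221345]), 'torque': array([-0.01650324, -0.00943866,  0.0261875 ]), 'width': 0.04983107896461174}
```

View pics/w5.png

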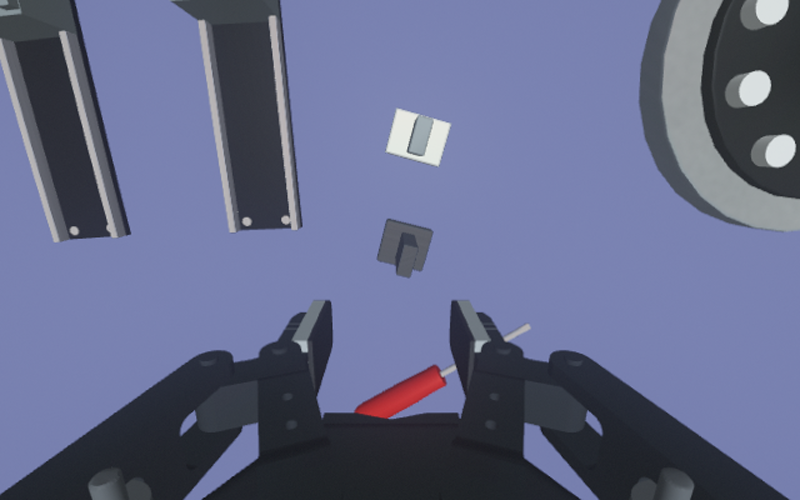

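View pics/t5.png

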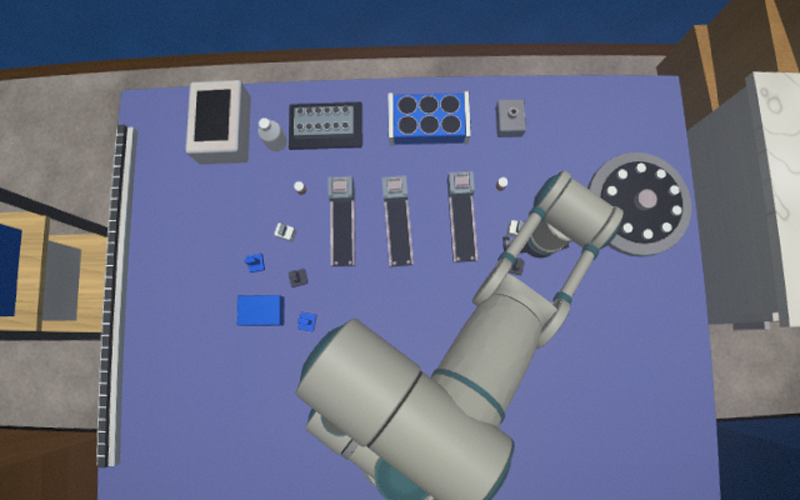

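```bash
python3 -c "
from h import *
print(sense()['tcp_pos'])
g=snap('wrist','w6.png',(280,70,380,230),4)
g=snap('wrist','w7.png',(0,0,260,200),3)
np.save('g.npy',g,allow_pickle=True)"
```

```text
[ 0.47569799 -0.27886215  0.18907905]
```

View pics/w6.png

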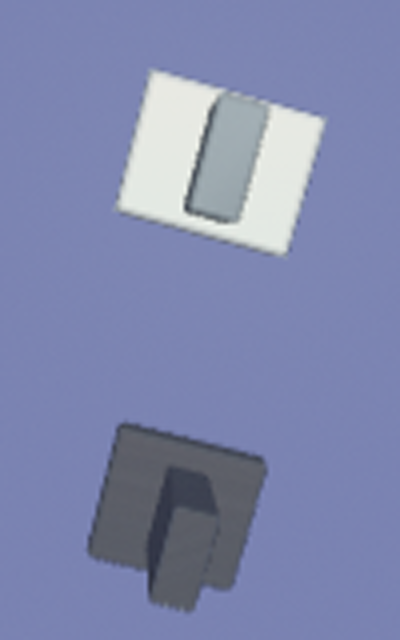

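View pics/w7.png

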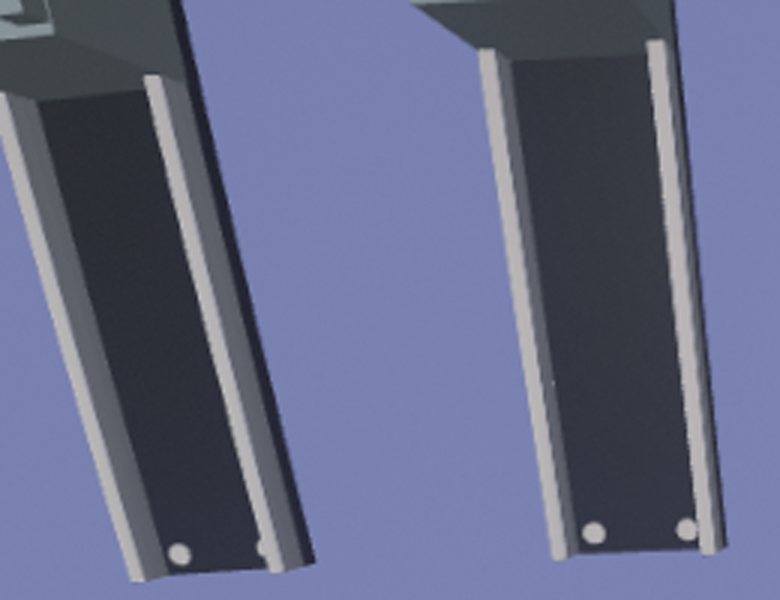

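```bash
python3 -c "
from h import *
g=np.load('g.npy',allow_pickle=True).item()
def U(pts,k,o,z): return np.array([unproj(g,u/k+o[0],v/k+o[1],z)[:2] for u,v in pts])
for n,pts,z in(('pack',[(152,70),(325,118),(286,256),(118,210)],.04),('lo',[(122,424),(266,460),(232,590),(90,552)],.012),('tab',[(222,92),(270,104),(238,224),(188,210)],.067)):
  P=U(pts,4,(280,70),z);e=np.diff(np.vstack([P,P[:1]]),axis=0)
  print(n,P.mean(0).round(4),np.linalg.norm(e,axis=1).round(4),np.degrees(np.arctan2(e[:,1],e[:,0])).round(1))
for n,pts in(('L3',[(569,556),(494,52),(702,553),(648,42)]),('L2',[(146,578),(12,95),(274,572),(146,78)])):
  P=U(pts,3,(0,0),.018);print(n,P.round(4).tolist())
"
```

```text
pack [ 0.5563 -0.3007] [0.0429 0.0333 0.0428 0.0331] [-104.5  165.7   75.3  -14.2]
lo [ 0.464  -0.2925] [0.0419 0.0395 0.0428 0.0385] [-104.1  167.3   74.5  -14. ]
tab [ 0.5563 -0.3006] [0.0107 0.026  0.0115 0.0256] [-103.1  165.9   75.   -15.9]
L3 [[0.4787, -0.1419], [0.6456, -0.1347], [0.4798, -0.1917], [0.6478, -0.1853]]
L2 [[0.4704, 0.0229], [0.6369, 0.0322], [0.4726, -0.0282], [0.6406, -0.0161]]
```

The sizes match the description: pack 43x33 mm, tab about 26x11 mm, lock-out foot 42x39 mm. The right-hand pack is at (0.556,-0.301) with yaw -14.4°. I'll grasp it first.

```bash
python3 -c "
from h import *
rel(.5563,-.3007,.11,-14.4)"
```

```text
t=10.22 tr [0.0805 0.0222 0.0791] dr [ 0.000e+00 -1.000e-02  1.448e+01] len 0.115
```

Request:
play_rows([
  {"translation":[0.04,0.011,0.03],"dr":[0,0,7]},
  {"translation":[0.0805,0.0222,0.06],"dr":[0,0,14.4]},
  {"translation":[0.0805,0.0222,0.1],"dr":[0,0,14.4]},
  {"translation":[0.0805,0.0222,0.1],"dr":[0,0,14.4]},
  {"translation":[0.0805,0.0222,0.1],"dr":[0,0,14.4]},
])

```text
time: 10.85
tcp_pos: [0.556, -0.3011, 0.0903]
orientation: [180.0, -0.1, -14.4]
force: [-0.0, -0.0, 0.0]
width: 0.0501
```

```bash
python3 -c "
from h import *
rel(.5563,-.3007,.046,-14.4)
snap('wrist','w8.png',None,1)"
```

```text
t=10.85 tr [ 0.0002 -0.0005  0.0443] dr [ 0.03 -0.07  0.04] len 0.044
```

View pics/w8.png

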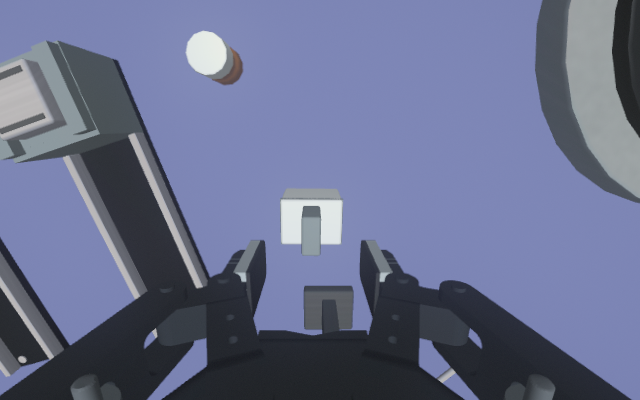

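The tab at (312,230) is centred between the fingers and square to them, so I'll go down.

Request:
play_rows([
  {"translation":[0,0,0.02],"dr":[0,0,0]},
  {"translation":[0,0,0.04],"dr":[0,0,0]},
  {"translation":[0,0,0.044],"dr":[0,0,0]},
  {"translation":[0,0,0.044],"dr":[0,0,0]},
])

```text
time: 11.4
tcp_pos: [0.5558, -0.3015, 0.0468]
orientation: [179.9, -0.1, -14.4]
force: [0.6, 0.5, 0.1]
width: 0.0502
```

Request:
play_rows([
  {"translation":[0,0,0],"dr":[0,0,0]},
  {"translation":[0,0,0],"dr":[0,0,0]},
  {"translation":[0,0,0],"dr":[0,0,0]},
  {"translation":[0,0,0],"dr":[0,0,0]},
], jaw=0.0, grip_force=40)

```text
time: 11.9
tcp_pos: [0.5556, -0.3012, 0.046]
orientation: [180.0, -0.1, -14.4]
force: [0.2, 0.3, 3.0]
width: 0.011
```

Request:
play_rows([
  {"translation":[0,0,-0.02],"dr":[0,0,0]},
  {"translation":[0,0,-0.05],"dr":[0,0,0]},
  {"translation":[0,0,-0.09],"dr":[0,0,0]},
  {"translation":[0,0,-0.1],"dr":[0,0,0]},
  {"translation":[0,0,-0.1],"dr":[0,0,0]},
])

```text
time: 12.52
tcp_pos: [0.555, -0.3009, 0.145]
orientation: [180.0, -0.0, -14.4]
force: [0.1, 0.5, -1.2]
width: 0.0108
```

```bash
python3 -c "
from h import *
c=np.array([.640,.0083]);a=np.radians(3.6);p=c-.030*np.array([np.cos(a),np.sin(a)]);print(p)
rel(*p,.13,3.6)
snap('wrist','w9.png',None,1)"
```

```text
[0.6100592  0.00641628]
t=12.53 tr [-0.0231 -0.3114  0.015 ] dr [ 1.0e-02  0.0e+00 -1.8e+01] len 0.313
```

View pics/w9.png

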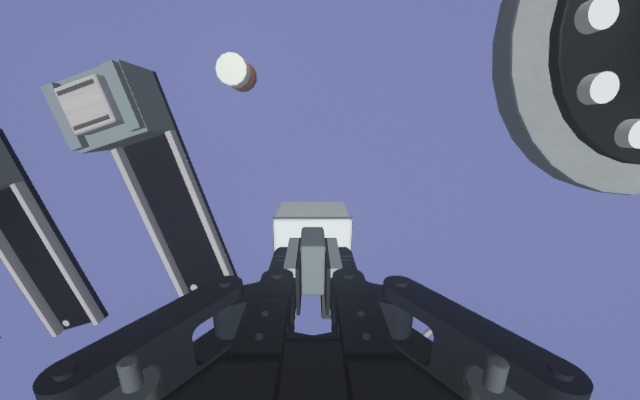

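Request:
play_rows([
  {"translation":[-0.003,-0.03,-0.02],"dr":[0,0,-2]},
  {"translation":[-0.006,-0.07,-0.02],"dr":[0,0,-4]},
  {"translation":[-0.009,-0.11,-0.02],"dr":[0,0,-6]},
  {"translation":[-0.012,-0.15,-0.02],"dr":[0,0,-8]},
  {"translation":[-0.015,-0.19,-0.02],"dr":[0,0,-10]},
  {"translation":[-0.018,-0.23,-0.02],"dr":[0,0,-12]},
  {"translation":[-0.021,-0.27,-0.02],"dr":[0,0,-14]},
  {"translation":[-0.022,-0.295,-0.02],"dr":[0,0,-16]},
  {"translation":[-0.023,-0.311,-0.01],"dr":[0,0,-18]},
  {"translation":[-0.023,-0.311,0],"dr":[0,0,-18]},
  {"translation":[-0.023,-0.311,0],"dr":[0,0,-18]},
], grip_force=60)

```text
time: 13.95
tcp_pos: [0.6088, 0.0051, 0.1431]
orientation: [180.0, 0.2, 3.6]
force: [0.5, -0.8, -0.6]
width: 0.0106
```

```bash
python3 -c "
from h import *
g=snap('wrist','w10.png',None,1.25)
rel(.6101,.0064,.10,3.6)
np.save('g.npy',g,allow_pickle=True)"
```

```text
t=14.00 tr [ 0.0009 -0.0015  0.044 ] dr [ 0.02  0.14 -0.07] len 0.044
```

View pics/w10.png

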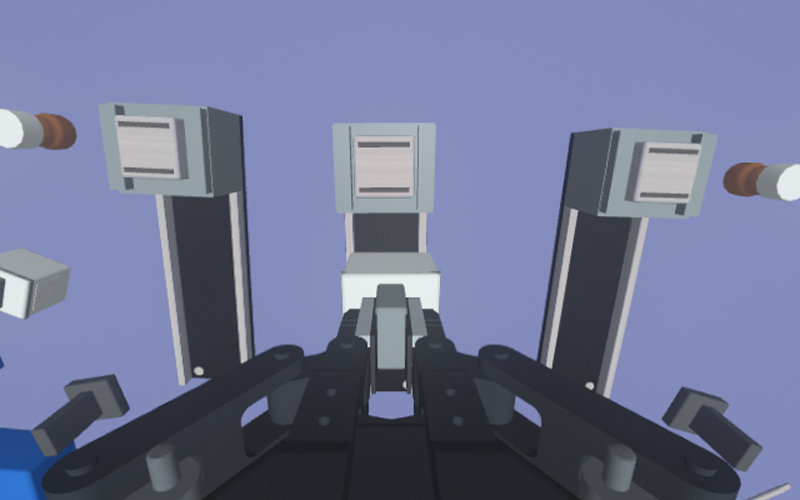

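```bash
python3 -c "
from h import *
g=np.load('g.npy',allow_pickle=True).item()
def u(a,b,z): return unproj(g,a/1.25,b/1.25,z).round(4)
print('latch',u(384.5,165.5,.068))
print('pack front bottom', u(347,254,.097),u(436,254,.097))
print('pack front top', u(342,273,.137),u(440,273,.137))
print('rails inner @top',u(354,215,.018),u(418.5,215,.018),u(354,245,.018),u(420,245,.018))
print('lane3 latch',u(668,172,.068),'lane1',u(150,148,.068), sense()['tcp_pos'])
snap('wrist','w11.png',(260,80,370,240),4)
"
```

```text
latch [0.6702 0.0122 0.068 ]
pack front bottom [0.6232 0.0294 0.097 ] [ 0.6262 -0.0187  0.097 ]
pack front top [0.6258 0.0269 0.137 ] [ 0.6284 -0.0154  0.137 ]
rails inner @top [0.6315 0.0337 0.018 ] [ 0.6345 -0.0144  0.018 ] [0.6084 0.0329 0.018 ] [ 0.6115 -0.0174  0.018 ]
lane3 latch [ 0.6777 -0.157   0.068 ] lane1 [0.6723 0.1501 0.068 ] [0.60943465 0.00485711 0.14401808]
```

View pics/w11.png

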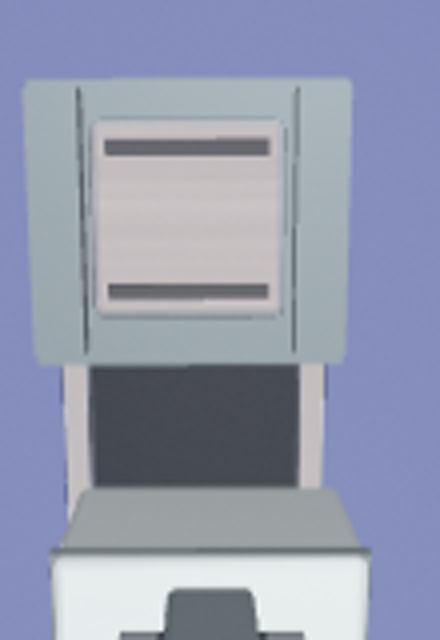

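```bash
python3 -c "
from h import *
rel(.6095,.0077,.056,3.9)"
```

```text
t=14.05 tr [-0.0002 -0.0029  0.0887] dr [ 0.02  0.06 -0.38] len 0.089
```

Request:
play_rows([
  {"translation":[0,-0.0029,0.01],"dr":[0,0,-0.3]},
  {"translation":[0,-0.0029,0.03],"dr":[0,0,-0.3]},
  {"translation":[0,-0.0029,0.05],"dr":[0,0,-0.3]},
  {"translation":[0,-0.0029,0.065],"dr":[0,0,-0.3]},
  {"translation":[0,-0.0029,0.065],"dr":[0,0,-0.3]},
  {"translation":[0,-0.0029,0.065],"dr":[0,0,-0.3]},
])

```text
time: 14.8
tcp_pos: [0.6106, 0.0087, 0.0808]
orientation: [180.0, -0.1, 3.9]
force: [0.3, 0.4, -1.3]
width: 0.0103
```

```bash
python3 -c "
from h import *
rel(.6095,.0077,.056,3.9)
snap('wrist','w12.png',(240,80,390,240),4)
snap('side','s12.png',(220,170,340,250),6)
"
```

```text
t=14.80 tr [-0.0012  0.0009  0.0248] dr [ 0.02 -0.07 -0.01] len 0.025
```

View pics/w12.png

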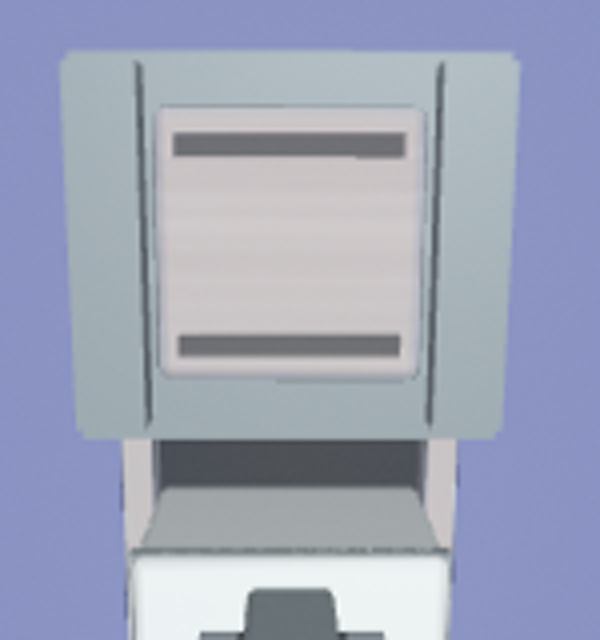

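View pics/s12.png

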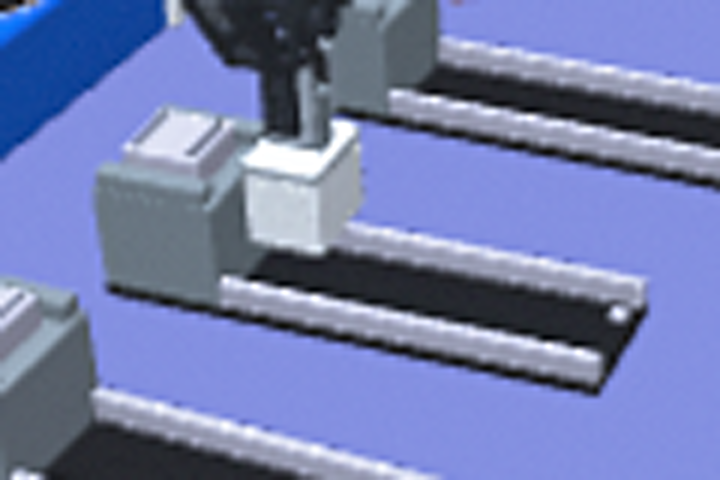

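Pack and latch plate are both centred at u≈290 in the crop, so I'll lower the pack.

Request:
play_rows([
  {"translation":[-0.001,0,0.01],"dr":[0,0,0]},
  {"translation":[-0.001,0,0.019],"dr":[0,0,0]},
  {"translation":[-0.001,0,0.025],"dr":[0,0,0]},
  {"translation":[-0.001,0,0.027],"dr":[0,0,0]},
  {"translation":[-0.001,0,0.027],"dr":[0,0,0]},
])

```text
time: 15.52
tcp_pos: [0.609, 0.0087, 0.0531]
orientation: [180.0, 0.0, 3.9]
force: [-0.5, -0.7, 0.1]
width: 0.0105
```

Next I'll touch down gently and slide forward to the stop, watching the force.

Request:
play_rows([
  {"translation":[0,0,0.001],"dr":[0,0,0]},
  {"translation":[0,0,0.001],"dr":[0,0,0]},
  {"translation":[0.005,0,0.001],"dr":[0,0,0]},
  {"translation":[0.009,0,0.001],"dr":[0,0,0]},
  {"translation":[0.009,0,0.001],"dr":[0,0,0]},
])

```text
time: 16.15
tcp_pos: [0.6187, 0.0093, 0.0523]
orientation: [180.0, -0.0, 3.9]
force: [-0.2, 0.6, -0.9]
width: 0.0105
```

Request:
play_rows([
  {"translation":[0.002,0,0],"dr":[0,0,0]},
  {"translation":[0.004,0,0],"dr":[0,0,0]},
  {"translation":[0.005,0,0],"dr":[0,0,0]},
])

```text
time: 16.52
tcp_pos: [0.6227, 0.0097, 0.0522]
orientation: [180.0, 0.1, 3.9]
force: [-1.2, -1.4, -0.4]
width: 0.0105
```

Request:
play_rows([
  {"translation":[0.001,0,0],"dr":[0,0,0]},
  {"translation":[0.002,0,0],"dr":[0,0,0]},
])

```text
time: 16.77
tcp_pos: [0.6228, 0.0097, 0.0522]
orientation: [180.0, 0.3, 3.9]
force: [-6.2, -0.5, 3.8]
width: 0.011
```

Request:
play_rows([
  {"translation":[0,0,0],"dr":[0,0,0]},
  {"translation":[0,0,0],"dr":[0,0,0]},
  {"translation":[0,0,0],"dr":[0,0,0]},
  {"translation":[0,0,-0.02],"dr":[0,0,0]},
  {"translation":[0,0,-0.05],"dr":[0,0,0]},
  {"translation":[0,0,-0.09],"dr":[0,0,0]},
  {"translation":[-0.03,-0.03,-0.1],"dr":[0,0,0]},
  {"translation":[-0.06,-0.08,-0.12],"dr":[0,0,0]},
  {"translation":[-0.1,-0.13,-0.14],"dr":[0,0,0]},
  {"translation":[-0.14,-0.18,-0.14],"dr":[0,0,0]},
  {"translation":[-0.15,-0.23,-0.14],"dr":[0,0,0]},
  {"translation":[-0.15,-0.23,-0.14],"dr":[0,0,0]},
], jaw=0.05)

```text
time: 18.27
tcp_pos: [0.4583, 0.2324, 0.1928]
orientation: [-179.9, -0.1, 4.2]
force: [1.2, -1.7, -0.2]
width: 0.0502
```

Request:
play_rows([
  {"translation":[0,0,0],"dr":[0,0,0]},
  {"translation":[0,0,0],"dr":[0,0,0]},
])

```text
time: 18.52
tcp_pos: [0.4604, 0.2281, 0.1922]
orientation: [180.0, -0.0, 3.8]
force: [-0.4, 0.1, 0.2]
width: 0.0498
```

```bash
python3 -c "
from h import *
print(sense()['tcp_pos'])
g=snap('wrist','w13.png',None,1.25)
np.save('g.npy',g,allow_pickle=True)
snap('side','s13.png',None,1.25)"
```

```text
[0.46044107 0.22806526 0.19216883]
```

View pics/w13.png

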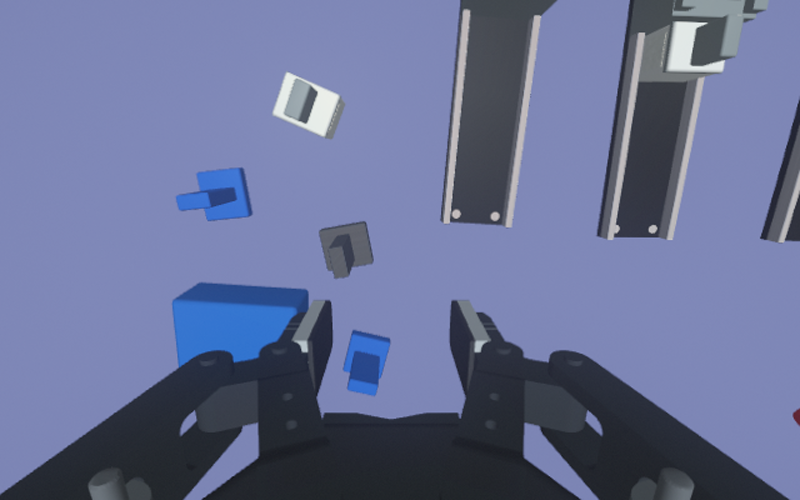

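View pics/s13.png

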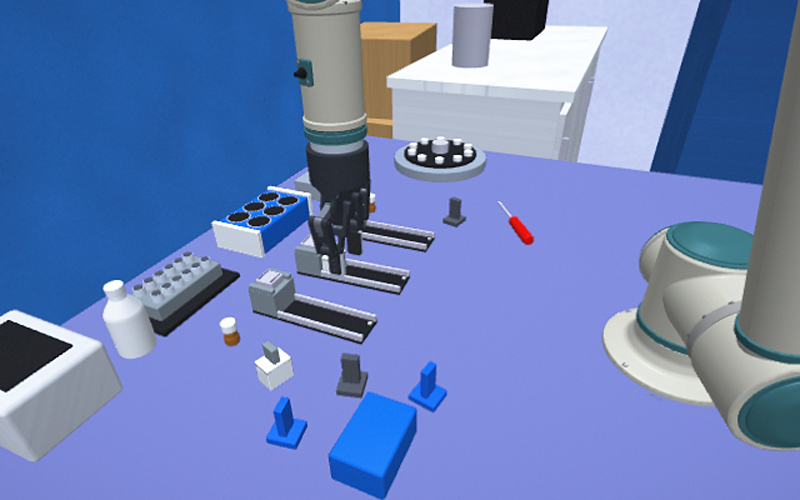

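```bash
python3 -c "
from h import *
g=snap('wrist','w14.png',(200,45,320,235),4)
g=snap('wrist','w15.png',(350,0,600,200),3)
np.save('g.npy',g,allow_pickle=True)"
```

```text
(no output)
```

View pics/w14.png

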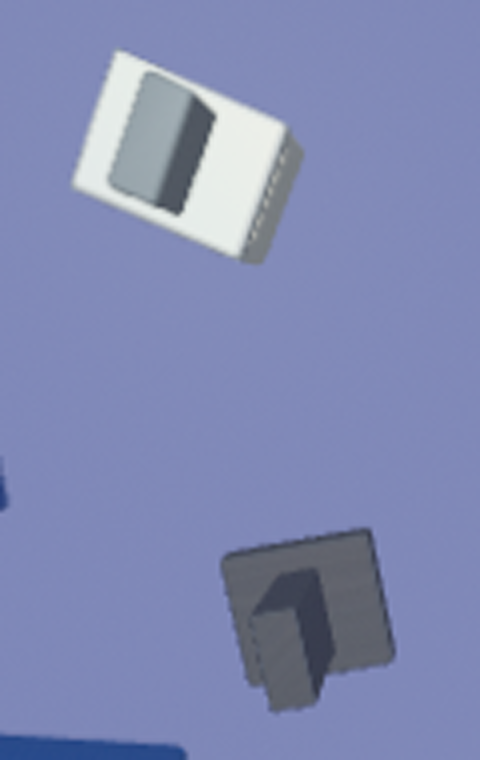

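View pics/w15.png

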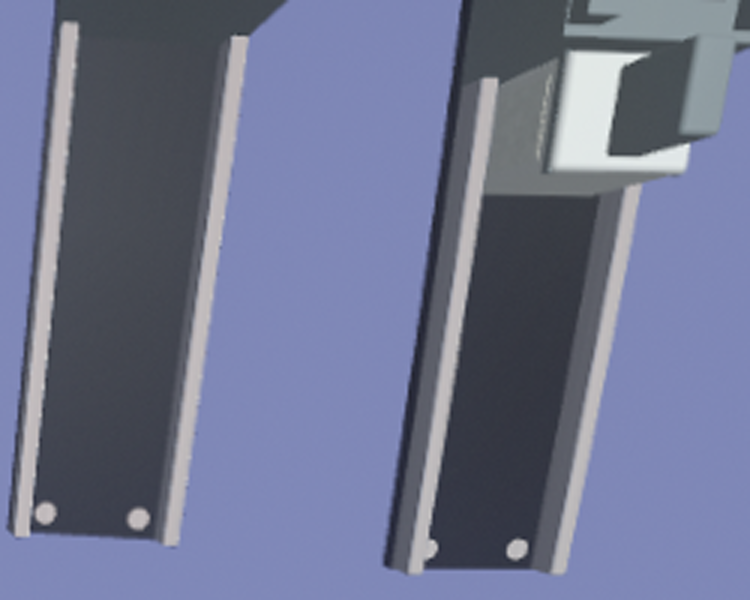

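```bash
cat > m.py <<'E'
from h import *
def rect(g,pts,k,o,z,n=''):
  P=np.array([unproj(g,u/k+o[0],v/k+o[1],z)[:2] for u,v in pts]);e=np.diff(np.vstack([P,P[:1]]),axis=0)
  print(n,P.mean(0).round(4),np.linalg.norm(e,axis=1).round(4),np.degrees(np.arctan2(e[:,1],e[:,0])).round(1))
E
python3 -c "
from m import *
g=np.load('g.npy',allow_pickle=True).item()
rect(g,[(117,50),(287,124),(240,258),(74,185)],4,(200,45),.04,'pack')
rect(g,[(224,557),(370,530),(394,660),(250,684)],4,(200,45),.012,'lo')
rect(g,[(150,72),(193,92),(152,206),(110,187)],4,(200,45),.067,'tab')
rect(g,[(253,612),(300,606),(320,702),(274,712)],4,(200,45),.062,'fin')
for u,v in[(78,24),(28,536),(232,38),(163,543)]:print(unproj(g,u/3+350,v/3,.018).round(4))
rel(.5,.2,.2,0)
"
```

```text
pack [0.5616 0.2994] [0.0427 0.0329 0.0429 0.0323] [-108.8  161.4   70.4  -18.9]
lo [0.4447 0.2675] [0.0425 0.0389 0.0431 0.0384] [ -75.7 -166.9  103.6   12.3]
tab [0.5612 0.2994] [0.0099 0.0253 0.0098 0.0253] [-110.3  159.8   69.8  -20.1]
fin [0.4445 0.2672] [0.0116 0.025  0.0119 0.0261] [ -78.8 -166.7  106.6   12.8]
[0.642 0.178 0.018]
[0.4735 0.1765 0.018 ]
[0.6417 0.1274 0.018 ]
[0.4743 0.1259 0.018 ]
t=18.73 tr [ 0.0378  0.0308 -0.0079] dr [0.02 0.01 3.8 ] len 0.049
```

```bash
python3 -c "
from h import *
rel(.5614,.2994,.10,-19.2)"
```

```text
t=18.73 tr [ 0.1057 -0.0644  0.0921] dr [2.0e-02 1.0e-02 2.3e+01] len 0.154
```

Request:
play_rows([
  {"translation":[0.035,-0.02,0.02],"dr":[0,0,8]},
  {"translation":[0.07,-0.04,0.04],"dr":[0,0,16]},
  {"translation":[0.1057,-0.0644,0.06],"dr":[0,0,23]},
  {"translation":[0.1057,-0.0644,0.085],"dr":[0,0,23]},
  {"translation":[0.1057,-0.0644,0.092],"dr":[0,0,23]},
  {"translation":[0.1057,-0.0644,0.092],"dr":[0,0,23]},
])

```text
time: 19.48
tcp_pos: [0.5605, 0.2999, 0.1]
orientation: [179.9, 0.0, -19.1]
force: [-0.3, -0.1, 0.7]
width: 0.05
```

```bash
python3 -c "
from h import *
rel(.5614,.2994,.046,-19.2)
snap('wrist','w16.png',(200,120,420,320),3)"
```

```text
t=19.48 tr [0.0011 0.0002 0.054 ] dr [0.05 0.05 0.07] len 0.054
```

View pics/w16.png

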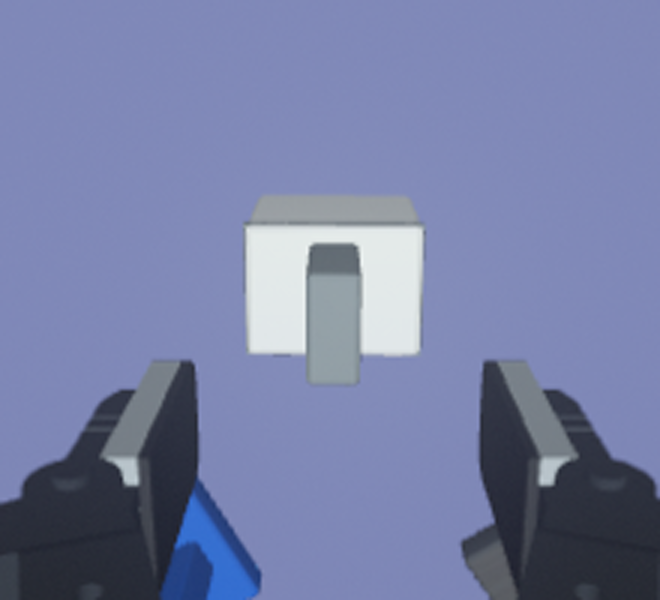

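The tab is centred and square to the fingers, so I'll descend, grip and lift.

Request:
play_rows([
  {"translation":[0.001,0,0.02],"dr":[0,0,0]},
  {"translation":[0.001,0,0.045],"dr":[0,0,0]},
  {"translation":[0.001,0,0.054],"dr":[0,0,0]},
  {"translation":[0.001,0,0.054],"dr":[0,0,0]},
])

```text
time: 20.02
tcp_pos: [0.5618, 0.3001, 0.0468]
orientation: [-180.0, -0.0, -19.1]
force: [0.8, -0.7, 0.5]
width: 0.05
```

Request:
play_rows([
  {"translation":[0,0,0],"dr":[0,0,0]},
  {"translation":[0,0,0],"dr":[0,0,0]},
  {"translation":[0,0,0],"dr":[0,0,0]},
  {"translation":[0,0,0],"dr":[0,0,0]},
], jaw=0.0, grip_force=60)

```text
time: 20.52
tcp_pos: [0.5626, 0.3006, 0.0475]
orientation: [-179.9, -0.1, -19.1]
force: [0.6, -0.4, 5.9]
width: 0.0107
```

Request:
play_rows([
  {"translation":[0,0,-0.02],"dr":[0,0,0]},
  {"translation":[0,0,-0.05],"dr":[0,0,0]},
  {"translation":[0,0,-0.09],"dr":[0,0,0]},
  {"translation":[0,0,-0.115],"dr":[0,0,0]},
  {"translation":[0,0,-0.115],"dr":[0,0,0]},
])

```text
time: 21.15
tcp_pos: [0.5628, 0.3006, 0.163]
orientation: [-179.9, -0.2, -19.1]
force: [0.3, -0.0, -0.6]
width: 0.0107
```

```bash
python3 -c "
from h import *
a=np.radians(3.9);c=np.array([.6228,.0097]);p=c-.048*np.array([np.cos(a),np.sin(a)]);print(p)
rel(*p,.16,3.9)"
```

```text
[0.57491115 0.00643527]
t=21.15 tr [0.1077 0.2741 0.0027] dr [ -0.11  -0.21 -23.  ] len 0.294
```

Request:
play_rows([
  {"translation":[0.01,0.025,0],"dr":[0,0,-2]},
  {"translation":[0.024,0.06,0],"dr":[0,0,-5]},
  {"translation":[0.039,0.1,0],"dr":[0,0,-8]},
  {"translation":[0.055,0.14,0],"dr":[0,0,-11]},
  {"translation":[0.07,0.18,0],"dr":[0,0,-14]},
  {"translation":[0.086,0.22,0],"dr":[0,0,-17]},
  {"translation":[0.1,0.255,0],"dr":[0,0,-20]},
  {"translation":[0.1077,0.274,0],"dr":[0,0,-23]},
  {"translation":[0.1077,0.274,0],"dr":[0,0,-23]},
  {"translation":[0.1077,0.274,0],"dr":[0,0,-23]},
])

```text
time: 22.4
tcp_pos: [0.573, 0.0068, 0.1601]
orientation: [-179.9, 0.1, 3.9]
force: [-0.4, -0.3, -1.2]
width: 0.0107
```

Request:
play_rows([
  {"translation":[0,0,0],"dr":[0,0,0]},
])

```text
time: 22.52
tcp_pos: [0.5735, 0.0071, 0.1608]
orientation: [-180.0, 0.1, 3.9]
force: [-0.1, -0.0, -0.2]
width: 0.0108
```

```bash
python3 -c "
from h import *
rel(.5749,.0064,.058,3.9)
snap('wrist','w17.png',None,1.25)"
```

```text
t=22.52 tr [0.0015 0.0009 0.1028] dr [-0.03  0.05  0.05] len 0.103
```

View pics/w17.png

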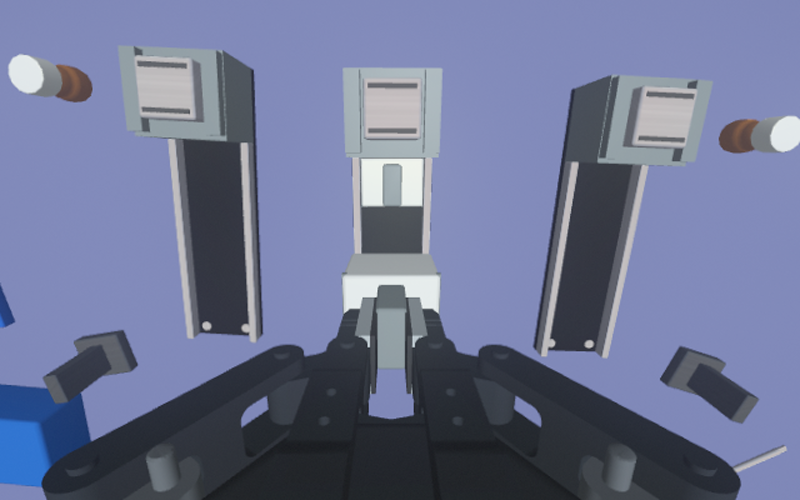

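Everything lines up along u≈391. Lowering now.

Request:
play_rows([
  {"translation":[0,0.0008,0.02],"dr":[0,0,0]},
  {"translation":[0,0.0008,0.05],"dr":[0,0,0]},
  {"translation":[0,0.0008,0.075],"dr":[0,0,0]},
  {"translation":[0,0.0008,0.09],"dr":[0,0,0]},
  {"translation":[0,0.0008,0.098],"dr":[0,0,0]},
  {"translation":[0,0.0008,0.104],"dr":[0,0,0]},
  {"translation":[0,0.0008,0.1045],"dr":[0,0,0]},
  {"translation":[0,0.0008,0.1045],"dr":[0,0,0]},
])

```text
time: 23.58
tcp_pos: [0.5744, 0.0052, 0.0574]
orientation: [180.0, -0.1, 3.9]
force: [0.4, -0.5, -1.3]
width: 0.0105
```

```bash
python3 -c "
from h import *
print(sense()['width'])
rel(.5889,.0073,.0535,3.9)
snap('wrist','w18.png',(240,80,390,240),4)"
```

```text
0.010472820308621417
t=23.57 tr [ 0.0146 -0.0011  0.0039] dr [ 0.02 -0.07 -0.  ] len 0.015
```

View pics/w18.png

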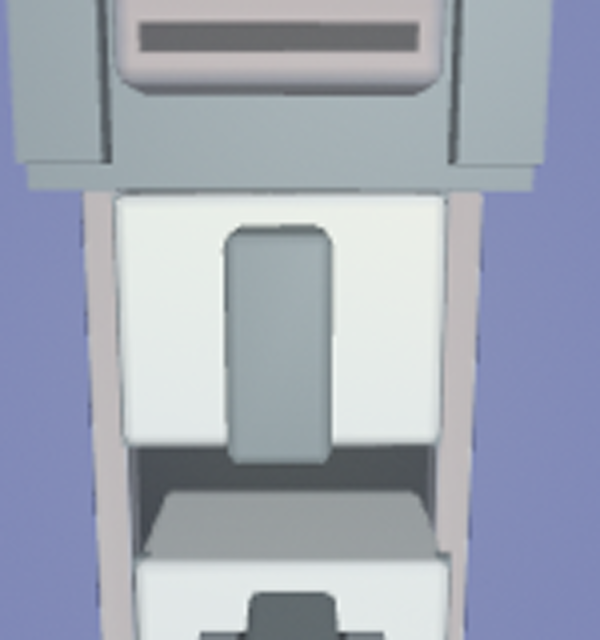

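Request:
play_rows([
  {"translation":[0,-0.0012,0.002],"dr":[0,0,0]},
  {"translation":[0,-0.0012,0.004],"dr":[0,0,0]},
  {"translation":[0.005,-0.0012,0.004],"dr":[0,0,0]},
  {"translation":[0.011,-0.0012,0.004],"dr":[0,0,0]},
  {"translation":[0.011,-0.0012,0.004],"dr":[0,0,0]},
])

```text
time: 24.25
tcp_pos: [0.5838, 0.0071, 0.0535]
orientation: [180.0, 0.1, 3.9]
force: [-4.0, 0.4, 7.0]
width: 0.0107
```

Request:
play_rows([
  {"translation":[0.002,0,0],"dr":[0,0,0]},
  {"translation":[0.004,0,0],"dr":[0,0,0]},
])

```text
time: 24.5
tcp_pos: [0.5846, 0.0072, 0.0537]
orientation: [180.0, 0.5, 3.9]
force: [-11.1, -1.5, 15.3]
width: 0.0105
```

Request:
play_rows([
  {"translation":[0.001,0,0],"dr":[0,0,0]},
  {"translation":[0.002,0,0],"dr":[0,0,0]},
])

```text
time: 24.75
tcp_pos: [0.5848, 0.0072, 0.0537]
orientation: [180.0, 0.7, 4.0]
force: [-13.1, -2.6, 17.0]
width: 0.0107
```

Request:
play_rows([
  {"translation":[-0.001,0,-0.001],"dr":[0,0,0]},
  {"translation":[-0.001,0,-0.001],"dr":[0,0,0]},
  {"translation":[-0.001,0,-0.02],"dr":[0,0,0]},
  {"translation":[-0.02,0,-0.05],"dr":[0,0,0]},
  {"translation":[-0.05,0,-0.05],"dr":[0,0,0]},
  {"translation":[-0.05,0,-0.05],"dr":[0,0,0]},
  {"translation":[-0.05,0,-0.05],"dr":[0,0,0]},
], jaw=0.05)

```text
time: 25.62
tcp_pos: [0.5421, 0.0041, 0.1028]
orientation: [180.0, -0.1, 3.9]
force: [-0.1, -0.0, 0.1]
width: 0.05
```

```bash
python3 -c "
from h import *
print(sense()['tcp_pos'])
g=snap('wrist','w19.png',(220,0,400,240),3.3)
np.save('g.npy',g,allow_pickle=True)"
```

```text
[0.54206428 0.00414338 0.10282274]
```

View pics/w19.png

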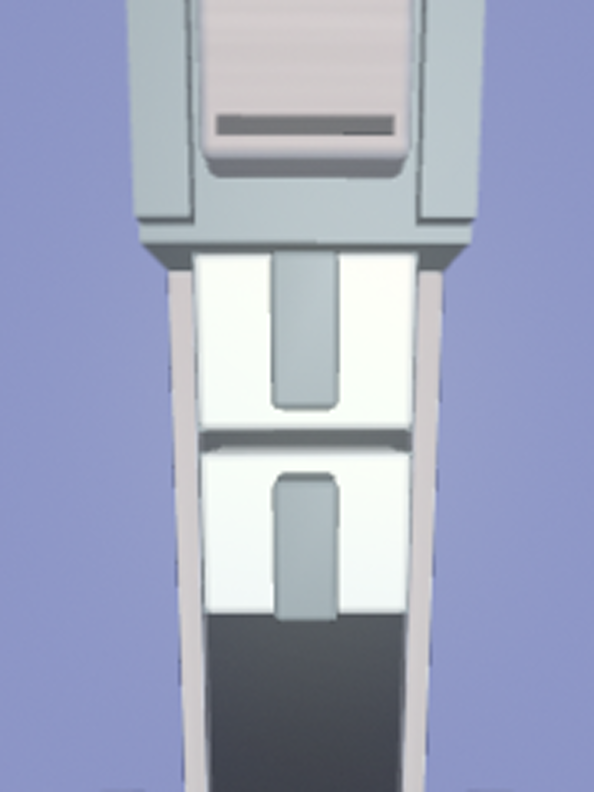

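The two packs are square in the lane with a gap of about 4 mm between them (v 432–452). I'll push the rear one from behind, low down, with shut fingers.

Request:
play_rows([
  {"translation":[-0.012,0,0],"dr":[0,0,0]},
  {"translation":[-0.014,0,0.02],"dr":[0,0,0]},
  {"translation":[-0.014,0,0.05],"dr":[0,0,0]},
  {"translation":[-0.014,0,0.072],"dr":[0,0,0]},
  {"translation":[-0.014,0,0.074],"dr":[0,0,0]},
  {"translation":[-0.014,0,0.074],"dr":[0,0,0]},
], jaw=0.0)

```text
time: 26.42
tcp_pos: [0.5272, 0.0032, 0.0291]
orientation: [180.0, -0.0, 3.9]
force: [0.2, 0.1, -0.6]
width: 0.0002
```

Request:
play_rows([
  {"translation":[0.005,0,0],"dr":[0,0,0]},
  {"translation":[0.01,0,0],"dr":[0,0,0]},
  {"translation":[0.015,0,0],"dr":[0,0,0]},
  {"translation":[0.019,0,0],"dr":[0,0,0]},
  {"translation":[0.022,0,0],"dr":[0,0,0]},
  {"translation":[0.022,0,0],"dr":[0,0,0]},
])

```text
time: 27.18
tcp_pos: [0.5491, 0.0048, 0.0287]
orientation: [180.0, 0.0, 3.9]
force: [0.1, 0.5, -1.0]
width: -0.0001
```

Request:
play_rows([
  {"translation":[0.002,0,0],"dr":[0,0,0]},
  {"translation":[0.004,0,0],"dr":[0,0,0]},
])

```text
time: 27.42
tcp_pos: [0.5529, 0.005, 0.0288]
orientation: [180.0, 0.0, 3.9]
force: [0.8, 0.1, 0.5]
width: -0.0002
```

Request:
play_rows([
  {"translation":[0.002,0,0],"dr":[0,0,0]},
  {"translation":[0.004,0,0],"dr":[0,0,0]},
])

```text
time: 27.68
tcp_pos: [0.5569, 0.0053, 0.0288]
orientation: [180.0, 0.0, 3.9]
force: [-1.4, -0.4, 1.4]
width: -0.0001
```

Request:
play_rows([
  {"translation":[0.002,0,0],"dr":[0,0,0]},
  {"translation":[0.003,0,0],"dr":[0,0,0]},
])

```text
time: 27.92
tcp_pos: [0.5595, 0.0055, 0.0287]
orientation: [-180.0, 0.1, 3.9]
force: [-1.6, 0.1, 0.9]
width: 0.0
```

Request:
play_rows([
  {"translation":[0.002,0,0],"dr":[0,0,0]},
  {"translation":[0.003,0,0],"dr":[0,0,0]},
])

```text
time: 28.18
tcp_pos: [0.5615, 0.0057, 0.0286]
orientation: [-180.0, 0.2, 3.9]
force: [-5.3, -1.1, 4.5]
width: -0.0001
```

Request:
play_rows([
  {"translation":[0.001,0,0],"dr":[0,0,0]},
  {"translation":[0.002,0,0],"dr":[0,0,0]},
  {"translation":[0.002,0,0],"dr":[0,0,0]},
])

```text
time: 28.55
tcp_pos: [0.5615, 0.0057, 0.0287]
orientation: [-180.0, 0.4, 3.9]
force: [-8.2, -0.7, 6.1]
width: -0.0001
```

Request:
play_rows([
  {"translation":[-0.01,0,0],"dr":[0,0,0]},
  {"translation":[-0.02,0,-0.03],"dr":[0,0,0]},
  {"translation":[-0.03,0,-0.075],"dr":[0,0,0]},
  {"translation":[-0.03,0,-0.085],"dr":[0,0,0]},
  {"translation":[-0.03,0,-0.085],"dr":[0,0,0]},
])

```text
time: 29.18
tcp_pos: [0.536, 0.0037, 0.1144]
orientation: [180.0, -0.2, 3.9]
force: [-0.3, 0.2, 1.0]
width: -0.0001
```

```bash
python3 -c "
from h import *
print(sense()['tcp_pos'])
g=snap('wrist','w20.png',(220,0,400,240),3.3)
np.save('g.npy',g,allow_pickle=True)"
```

```text
[0.53597755 0.00370687 0.11443323]
```

View pics/w20.png

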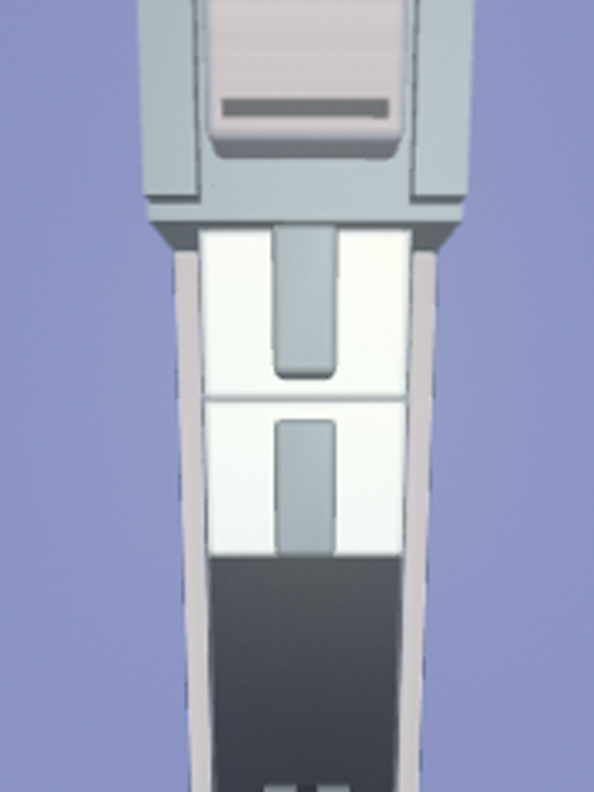

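The packs are butted together and against the stop (thin seam at v≈397). Next is the left lock-out.

```bash
python3 -c "
from h import *
rel(.4446,.2674,.13,12.7)"
```

```text
t=29.23 tr [-0.0724 -0.2691 -0.0167] dr [ 0.01 -0.04 -8.8 ] len 0.279
```

Request:
play_rows([
  {"translation":[-0.015,-0.04,-0.03],"dr":[0,0,-1]},
  {"translation":[-0.025,-0.09,-0.03],"dr":[0,0,-3]},
  {"translation":[-0.04,-0.14,-0.03],"dr":[0,0,-5]},
  {"translation":[-0.05,-0.19,-0.03],"dr":[0,0,-7]},
  {"translation":[-0.065,-0.24,-0.02],"dr":[0,0,-8.8]},
  {"translation":[-0.0724,-0.269,-0.016],"dr":[0,0,-8.8]},
  {"translation":[-0.0724,-0.269,-0.016],"dr":[0,0,-8.8]},
  {"translation":[-0.0724,-0.269,-0.016],"dr":[0,0,-8.8]},
  {"translation":[-0.0724,-0.269,-0.016],"dr":[0,0,-8.8]},
], jaw=0.05)

```text
time: 30.35
tcp_pos: [0.4448, 0.2662, 0.1294]
orientation: [180.0, 0.0, 12.6]
force: [-1.1, 1.0, -0.6]
width: 0.0499
```

```bash
python3 -c "
from h import *
rel(.4446,.2674,.03,12.7)
snap('wrist','w21.png',None,1.25)"
```

```text
t=30.35 tr [ 0.0001 -0.0013  0.0994] dr [ 0.03  0.03 -0.08] len 0.099
```

View pics/w21.png

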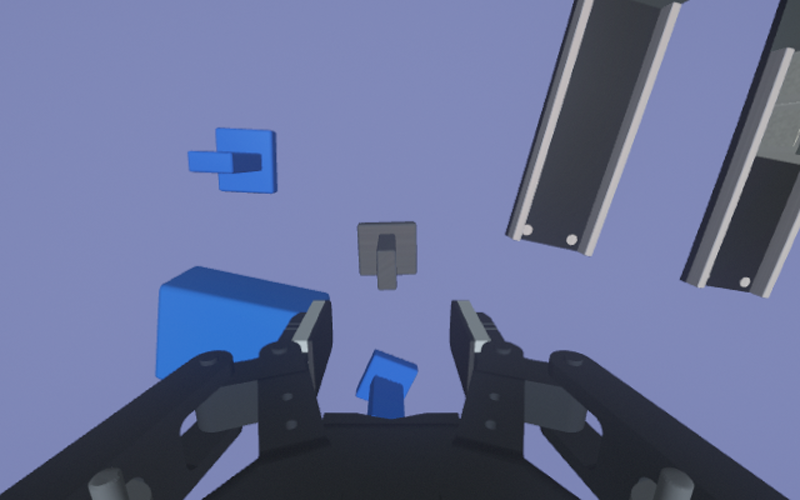

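The dark lock-out at (387,250) is under the gripper and square to it. The blue decoys are at (247,160) and (387,375), clear of the fingers.

Request:
play_rows([
  {"translation":[0,-0.0014,0.03],"dr":[0,0,0]},
  {"translation":[0,-0.0014,0.07],"dr":[0,0,0]},
  {"translation":[0,-0.0014,0.098],"dr":[0,0,0]},
  {"translation":[0,-0.0014,0.103],"dr":[0,0,0]},
  {"translation":[0,-0.0014,0.103],"dr":[0,0,0]},
])

```text
time: 31.02
tcp_pos: [0.4448, 0.2684, 0.0272]
orientation: [180.0, -0.0, 12.7]
force: [0.1, 0.6, 0.3]
width: 0.05
```

Request:
play_rows([
  {"translation":[0,0,0],"dr":[0,0,0]},
  {"translation":[0,0,0],"dr":[0,0,0]},
  {"translation":[0,0,0],"dr":[0,0,0]},
  {"translation":[0,0,0],"dr":[0,0,0]},
], jaw=0.0)

```text
time: 31.52
tcp_pos: [0.4449, 0.269, 0.0279]
orientation: [-180.0, -0.1, 12.7]
force: [-1.2, -1.4, 6.4]
width: 0.0112
```

Request:
play_rows([
  {"translation":[0,0,-0.02],"dr":[0,0,0]},
  {"translation":[0,0,-0.05],"dr":[0,0,0]},
  {"translation":[0,0,-0.09],"dr":[0,0,0]},
  {"translation":[0,0,-0.115],"dr":[0,0,0]},
  {"translation":[0,0,-0.115],"dr":[0,0,0]},
])

```text
time: 32.15
tcp_pos: [0.4451, 0.2692, 0.1434]
orientation: [-180.0, -0.2, 12.7]
force: [-0.7, 0.0, -1.7]
width: 0.0111
```

```bash
python3 -c "
from h import *
rel(.570,.1521,.13,.5)"
```

```text
t=32.15 tr [0.096  0.1417 0.0137] dr [-0.07 -0.24 12.21] len 0.172
```

Request:
play_rows([
  {"translation":[0.015,0.022,0],"dr":[0,0,2]},
  {"translation":[0.035,0.05,0],"dr":[0,0,4]},
  {"translation":[0.055,0.08,0],"dr":[0,0,6]},
  {"translation":[0.075,0.11,0],"dr":[0,0,9]},
  {"translation":[0.09,0.133,0],"dr":[0,0,11]},
  {"translation":[0.096,0.1417,0.01],"dr":[0,0,12.2]},
  {"translation":[0.096,0.1417,0.04],"dr":[0,0,12.2]},
  {"translation":[0.096,0.1417,0.06],"dr":[0,0,12.2]},
  {"translation":[0.096,0.1417,0.06],"dr":[0,0,12.2]},
  {"translation":[0.096,0.1417,0.06],"dr":[0,0,12.2]},
])

```text
time: 33.4
tcp_pos: [0.5686, 0.1519, 0.0816]
orientation: [-180.0, 0.0, 0.5]
force: [0.2, -0.3, -1.6]
width: 0.0113
```

```bash
python3 -c "
from h import *
rel(.57,.1521,.036,.5)
g=snap('wrist','w22.png',(230,40,400,240),3)
np.save('g.npy',g,allow_pickle=True)
"
```

```text
t=33.40 tr [ 0.0014 -0.0002  0.0456] dr [-0.    0.02  0.03] len 0.046
```

View pics/w22.png

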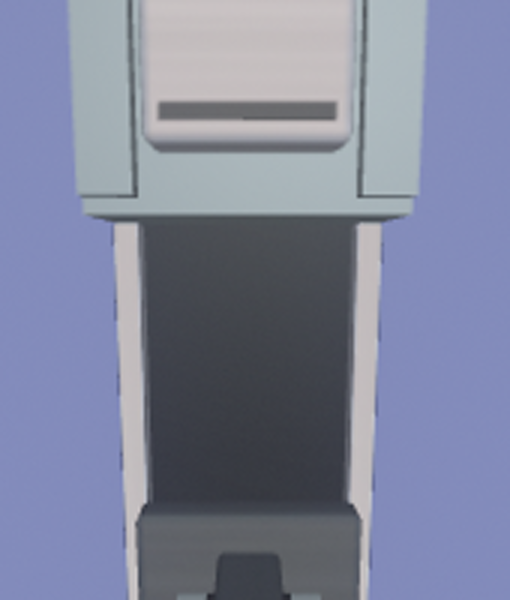

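The foot (u 138–360 in the crop) and the lane (centre 248) are centred, so I'll lower and release.

Request:
play_rows([
  {"translation":[0,0,0.01],"dr":[0,0,0]},
  {"translation":[0,0,0.025],"dr":[0,0,0]},
  {"translation":[0,0,0.037],"dr":[0,0,0]},
  {"translation":[0,0,0.044],"dr":[0,0,0]},
  {"translation":[0,0,0.047],"dr":[0,0,0]},
  {"translation":[0,0,0.047],"dr":[0,0,0]},
])

```text
time: 34.2
tcp_pos: [0.5691, 0.1515, 0.0348]
orientation: [180.0, -0.0, 0.5]
force: [0.1, 0.0, -1.3]
width: 0.0113
```

Request:
play_rows([
  {"translation":[0,0,0.001],"dr":[0,0,0]},
  {"translation":[0,0,0.001],"dr":[0,0,0]},
])

```text
time: 34.45
tcp_pos: [0.5691, 0.1515, 0.034]
orientation: [-180.0, -0.0, 0.5]
force: [0.1, 0.5, -0.9]
width: 0.0112
```

Request:
play_rows([
  {"translation":[0,0,0],"dr":[0,0,0]},
  {"translation":[0,0,0],"dr":[0,0,0]},
  {"translation":[0,0,0],"dr":[0,0,0]},
  {"translation":[0,0,-0.02],"dr":[0,0,0]},
  {"translation":[0,0,-0.06],"dr":[0,0,0]},
  {"translation":[-0.02,0,-0.1],"dr":[0,0,0]},
  {"translation":[-0.05,0,-0.12],"dr":[0,0,0]},
  {"translation":[-0.05,0,-0.12],"dr":[0,0,0]},
  {"translation":[-0.05,0,-0.12],"dr":[0,0,0]},
], jaw=0.045)

```text
time: 35.58
tcp_pos: [0.5193, 0.151, 0.1536]
orientation: [180.0, -0.0, 0.5]
force: [-0.3, 0.1, -0.5]
width: 0.0449
```

```bash
python3 -c "
from h import *
g=snap('wrist','w23.png',None,1.25)
rel(.464,-.2925,.13,-14)
"
```

```text
t=35.62 tr [-0.0592  0.443   0.0232] dr [1.00e-02 1.00e-02 1.45e+01] len 0.448
```

View pics/w23.png

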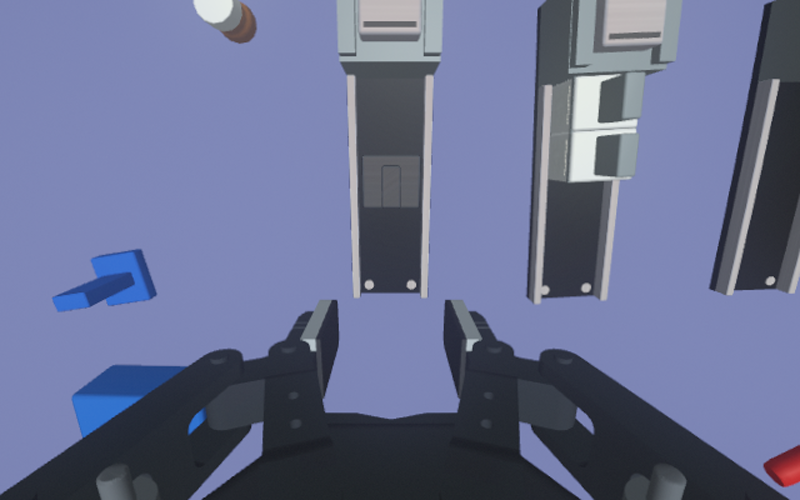

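Request:
play_rows([
  {"translation":[-0.005,0.03,0],"dr":[0,0,1]},
  {"translation":[-0.01,0.08,0],"dr":[0,0,3]},
  {"translation":[-0.018,0.13,0],"dr":[0,0,5]},
  {"translation":[-0.025,0.18,0],"dr":[0,0,7]},
  {"translation":[-0.032,0.23,0],"dr":[0,0,9]},
  {"translation":[-0.039,0.28,0],"dr":[0,0,11]},
  {"translation":[-0.046,0.33,0],"dr":[0,0,12]},
  {"translation":[-0.053,0.38,0],"dr":[0,0,13]},
  {"translation":[-0.057,0.42,0.01],"dr":[0,0,14.4]},
  {"translation":[-0.0592,0.443,0.023],"dr":[0,0,14.4]},
  {"translation":[-0.0592,0.443,0.023],"dr":[0,0,14.4]},
  {"translation":[-0.0592,0.443,0.023],"dr":[0,0,14.4]},
])

```text
time: 37.12
tcp_pos: [0.4635, -0.2912, 0.1302]
orientation: [-179.9, 0.1, -13.9]
force: [-0.8, -0.1, 0.3]
width: 0.0447
```

Request:
play_rows([
  {"translation":[0,0,0],"dr":[0,0,0]},
  {"translation":[0,0,0],"dr":[0,0,0]},
])

```text
time: 37.38
tcp_pos: [0.464, -0.2916, 0.1313]
orientation: [180.0, -0.0, -13.8]
force: [-0.2, 0.1, 0.2]
width: 0.045
```

```bash
python3 -c "
from h import *
rel(.464,-.2925,.028,-14)
g=snap('wrist','w24.png',None,1.25)
np.save('g.npy',g,allow_pickle=True)
"
```

```text
t=37.38 tr [0.0002 0.0008 0.1033] dr [ 0.01 -0.05  0.18] len 0.103
```

View pics/w24.png

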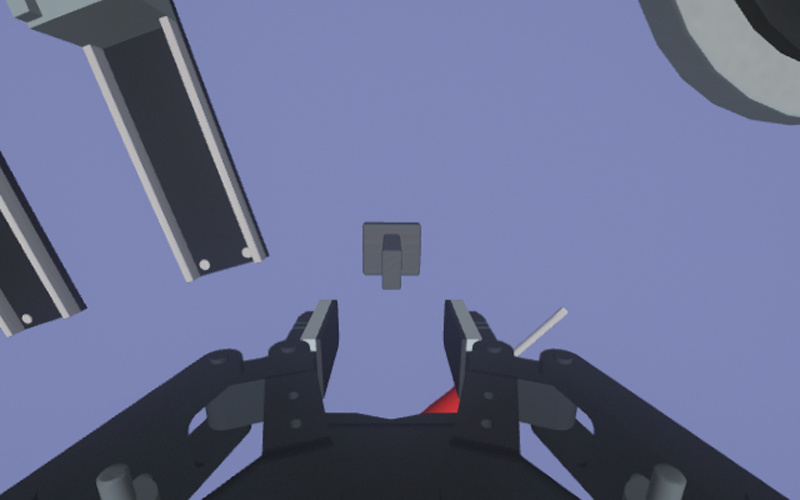

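```bash
python3 -c "
from h import *
g=np.load('g.npy',allow_pickle=True).item()
R=Ro.from_euler('z',-13.8,degrees=True).as_matrix()
for p in[(565,312),(515,355),(455,390),(424,412)]:
  w=unproj(g,p[0]/1.25,p[1]/1.25,.01);print(w.round(3),(R.T@(w-[.464,-.2925,0])).round(3))
"
```

```text
[ 0.38  -0.415  0.01 ] [-0.052 -0.139  0.01 ]
[ 0.351 -0.37   0.01 ] [-0.091 -0.102  0.01 ]
[ 0.331 -0.315  0.01 ] [-0.124 -0.054  0.01 ]
[ 0.315 -0.285  0.01 ] [-0.146 -0.028  0.01 ]
```

The driver is at least 50 mm clear, so I'll grasp.

Request:
play_rows([
  {"translation":[0,0.0008,0.03],"dr":[0,0,0]},
  {"translation":[0,0.0008,0.07],"dr":[0,0,0]},
  {"translation":[0,0.0008,0.098],"dr":[0,0,0]},
  {"translation":[0,0.0008,0.102],"dr":[0,0,0]},
  {"translation":[0,0.0008,0.102],"dr":[0,0,0]},
])

```text
time: 38.05
tcp_pos: [0.4639, -0.2935, 0.0295]
orientation: [180.0, -0.1, -13.9]
force: [-1.5, -0.6, -0.4]
width: 0.045
```

Request:
play_rows([
  {"translation":[0,0,0],"dr":[0,0,0]},
  {"translation":[0,0,0],"dr":[0,0,0]},
  {"translation":[0,0,0],"dr":[0,0,0]},
  {"translation":[0,0,0],"dr":[0,0,0]},
], jaw=0.0)

```text
time: 38.55
tcp_pos: [0.4638, -0.2935, 0.0297]
orientation: [180.0, -0.1, -13.9]
force: [-0.3, 1.9, 6.5]
width: 0.0109
```

Request:
play_rows([
  {"translation":[0,0,-0.02],"dr":[0,0,0]},
  {"translation":[0,0,-0.05],"dr":[0,0,0]},
  {"translation":[0,0,-0.09],"dr":[0,0,0]},
  {"translation":[0,0,-0.115],"dr":[0,0,0]},
  {"translation":[0,0,-0.115],"dr":[0,0,0]},
])

```text
time: 39.17
tcp_pos: [0.4643, -0.2941, 0.1454]
orientation: [179.9, -0.2, -13.9]
force: [0.8, -0.0, -1.3]
width: 0.0112
```

```bash
python3 -c "
from h import *
print(sense()['width'])
rel(.57,-.1632,.14,2.3)"
```

```text
0.01121407195336591
t=39.17 tr [ 0.0711 -0.1525  0.0053] dr [  0.15  -0.2  -16.2 ] len 0.168
```

Request:
play_rows([
  {"translation":[0.012,-0.025,0],"dr":[0,0,-3]},
  {"translation":[0.026,-0.055,0],"dr":[0,0,-6]},
  {"translation":[0.04,-0.085,0],"dr":[0,0,-9]},
  {"translation":[0.055,-0.118,0],"dr":[0,0,-12]},
  {"translation":[0.066,-0.142,0],"dr":[0,0,-15]},
  {"translation":[0.0711,-0.1525,0.02],"dr":[0,0,-16.2]},
  {"translation":[0.0711,-0.1525,0.045],"dr":[0,0,-16.2]},
  {"translation":[0.0711,-0.1525,0.06],"dr":[0,0,-16.2]},
  {"translation":[0.0711,-0.1525,0.06],"dr":[0,0,-16.2]},
  {"translation":[0.0711,-0.1525,0.06],"dr":[0,0,-16.2]},
])

```text
time: 40.42
tcp_pos: [0.5693, -0.1627, 0.0841]
orientation: [180.0, -0.0, 2.3]
force: [0.2, -0.0, -2.0]
width: 0.0113
```

```bash
python3 -c "
from h import *
rel(.57,-.1632,.036,2.3)
g=snap('wrist','w25.png',(230,40,400,240),3)
"
```

```text
t=40.42 tr [0.0006 0.0005 0.0481] dr [ 0.02 -0.04 -0.02] len 0.048
```

View pics/w25.png

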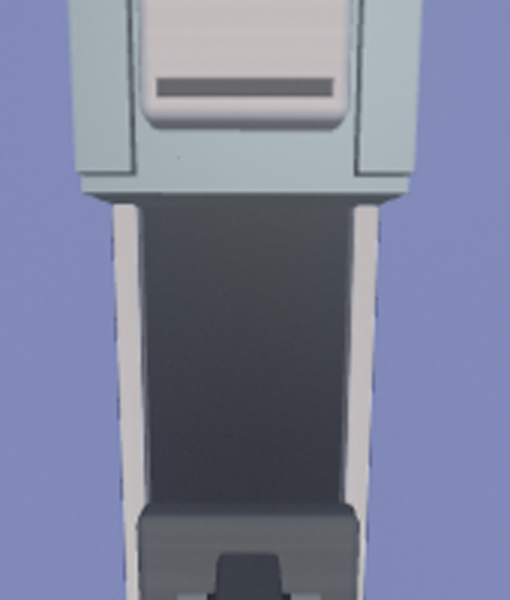

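Request:
play_rows([
  {"translation":[0,0,0.01],"dr":[0,0,0]},
  {"translation":[0,0,0.025],"dr":[0,0,0]},
  {"translation":[0,0,0.038],"dr":[0,0,0]},
  {"translation":[0,0,0.045],"dr":[0,0,0]},
  {"translation":[0,0,0.048],"dr":[0,0,0]},
  {"translation":[0,0,0.048],"dr":[0,0,0]},
  {"translation":[0,0,0.049],"dr":[0,0,0]},
])

```text
time: 41.35
tcp_pos: [0.5695, -0.1624, 0.0357]
orientation: [180.0, -0.1, 2.3]
force: [-2.3, 1.0, 8.4]
width: 0.0109
```

Request:
play_rows([
  {"translation":[0,0,0],"dr":[0,0,0]},
  {"translation":[0,0,0],"dr":[0,0,0]},
  {"translation":[0,0,0],"dr":[0,0,0]},
  {"translation":[0,0,-0.02],"dr":[0,0,0]},
  {"translation":[0,0,-0.06],"dr":[0,0,0]},
  {"translation":[-0.02,0,-0.11],"dr":[0,0,0]},
  {"translation":[-0.05,-0.04,-0.16],"dr":[0,0,0]},
  {"translation":[-0.08,-0.08,-0.18],"dr":[0,0,0]},
  {"translation":[-0.1,-0.13,-0.18],"dr":[0,0,0]},
  {"translation":[-0.11,-0.165,-0.18],"dr":[0,0,0]},
  {"translation":[-0.11,-0.165,-0.18],"dr":[0,0,0]},
  {"translation":[-0.11,-0.165,-0.18],"dr":[0,0,0]},
], jaw=0.045)

```text
time: 42.85
tcp_pos: [0.4529, -0.0022, 0.2149]
orientation: [179.9, -0.0, 2.3]
force: [1.1, 0.1, -0.7]
width: 0.0446
```

Request:
play_rows([
  {"translation":[0,0,0],"dr":[0,0,0]},
  {"translation":[0,0,0],"dr":[0,0,0]},
])

```text
time: 43.1
tcp_pos: [0.4529, -0.0026, 0.2146]
orientation: [180.0, 0.0, 2.2]
force: [0.9, 0.4, -0.8]
width: 0.0454
```

```bash
python3 -c "
from h import *
print(sense()['tcp_pos'])
g=snap('wrist','w26.png',None,1.25)
np.save('g.npy',g,allow_pickle=True)
g=snap('wrist','w27.png',(230,0,420,200),3)
g=snap('side','s27.png',None,1.25)
"
```

```text
[ 0.4528942  -0.00263687  0.2145686 ]
```

View pics/w26.png

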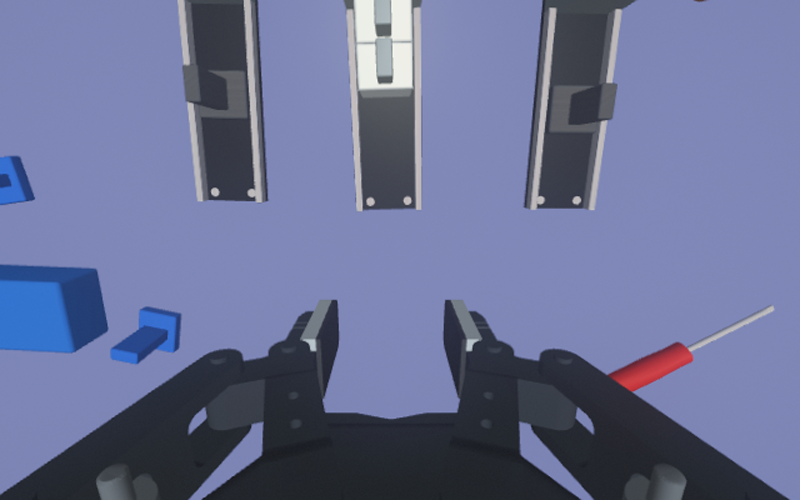

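View pics/w27.png

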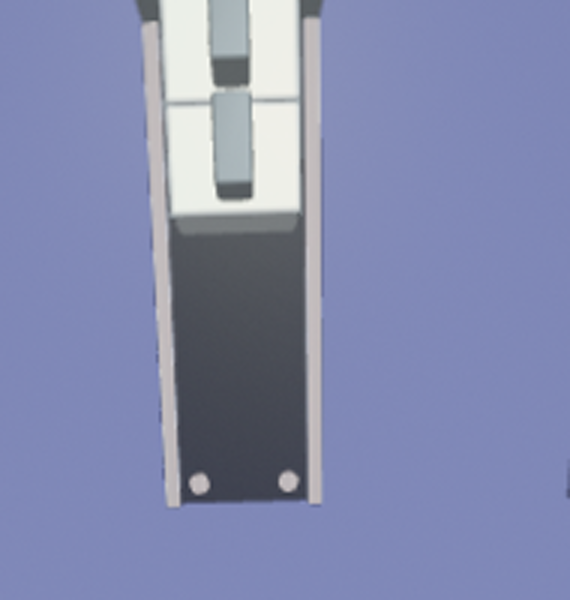

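View pics/s27.png

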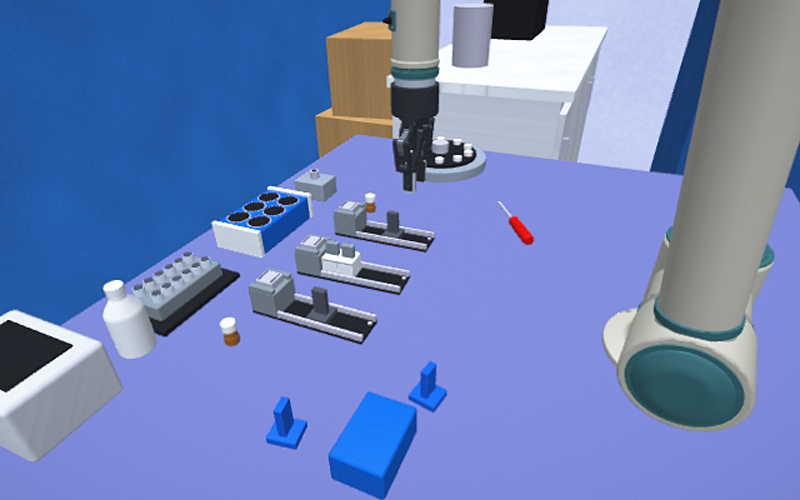

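```bash
python3 -c "
from h import *
g=get_image('wrist')
a=g['pixels'][:,:,::-1];c=np.hstack([cv2.resize(a[0:170,130:230],None,fx=3.5,fy=3.5,interpolation=2),cv2.resize(a[0:170,410:510],None,fx=3.5,fy=3.5,interpolation=2)])
cv2.imwrite('pics/w28.png',np.clip(c*1.6,0,255).astype('uint8'))
g=snap('side','s28.png',(190,150,360,290),4.5)
"
```

```text
(no output)
```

View pics/w28.png

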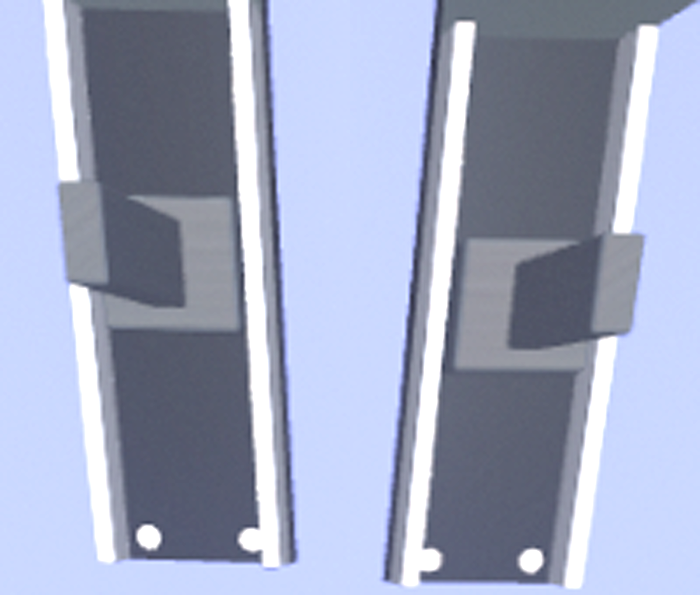

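View pics/s28.png

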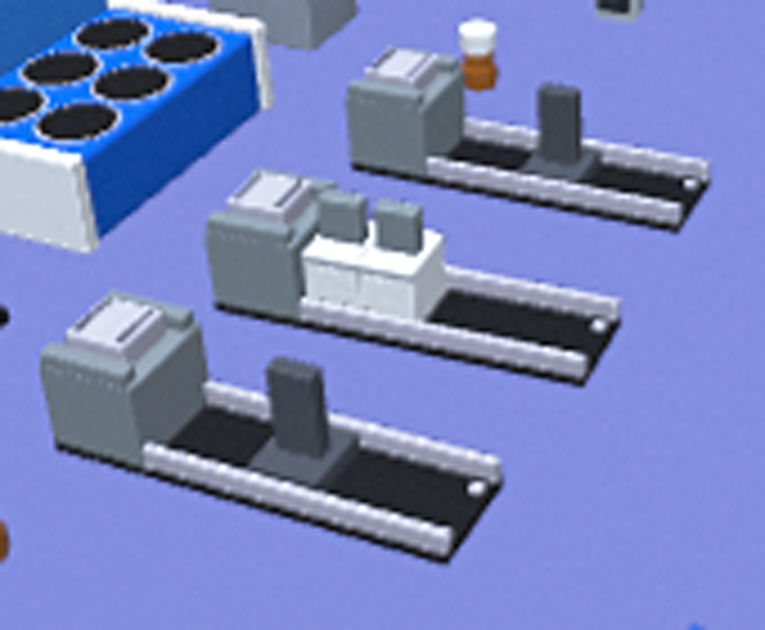

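The lock-outs sit between the rails of lanes 1 and 3, and the packs are flush and butted in lane 2. Nothing touches the gripper, so I'll hand in.

```bash
python3 -c "
from cell import *
print(sign_off())"
```

```text
the job is handed in; nothing more can be done
None
```

I pressed the three latches from left to right past the click. They read about 16 N, 9–10 N and 4–5 N, so the middle lane is the good one. Both packs now stand in lane 2, butted against the stop and each other, and a dark lock-out stands in each of lanes 1 and 3. The job was handed in at about 43 s, inside the 210 s limit.

- **Mended on the way:** the second pack first stuck about 4 mm short of the first. I pushed it home from behind with shut fingers until it met a firm stop, and only a thin seam remained.
- **Last checks:** the close-up and side pictures show everything upright between the rails, with the gripper clear. The vials, tip box, screwdriver and blue look-alikes were not touched. I saw nothing knocked aside and no grip slip.
- **Measurements that disagreed:** the first wrist picture, taken before the arm settled, was about 5–7 mm off the top view. Later measurements were taken with the arm still, and their sizes matched the description.
- **Not measured directly:** the gap between the front pack and the stop is hidden in the close-up. I inferred it is closed from the push, where the row ended up within about 1 mm of the expected position.

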